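# Shut a parts box and fasten its draw latch

## Robot

A 7-joint arm with a two-finger parallel gripper is mounted at the origin on a cart in front of the work surface, level with it; the furniture and walls round the work are solid. World frame = base frame: x ahead of the robot, y to its left, z up, the work surface at z = 0. Lengths are in m, angles in rad, forces in N, time in s.
With the tool pointing down it reaches from about 0.4 to 0.9 m from the base axis. Payload 5.5 kg.
Tool frame: the origin (TCP) lies at the very end of the fingers, on their centre line; the grasp point (between the pads) lies 19 mm behind it; z points along the fingers, y is the line along which they close (so a half turn about z gives the same grasp; the last joint's range is limited). The gripper opens to 92 mm and grips with 3 to 60 N. Pads are 19 mm wide; open, the fingers measure 130 mm over their backs; the gripper's body (75 mm by 190 mm) begins 47 mm behind the grasp point.
Start: joints at [-0.953, 0.501, -0.427, 1.55, 0.221, 1.138, -0.21], TCP at [0.226, 0.61, 0.227] pointing down, gripper open.
Joint ranges: [-2.88, 2.88], [-0.31, 2.03], [-1.54, 1.56], [0.2, 2.42], [-1.41, 4.55], [0.19, 2.02], [-2.57, 2.57]. Speed limits (rad/s): [2.57, 2.57, 3.14, 3.14, 3.14, 3.14, 3.14].

## Interface

Orientations are given as a unit quaternion [w, x, y, z].
In Python, from station import ctrl gives the robot as it stands.
- The arm moves only by the tool servo_tool, never from a script. Its arguments are lists of equal length, an entry for each row: "xyz": the shift along the tool's x, y, z normalised to -1 to 1, where 1 is 20 cm, a list of three; "delta_rot": the turn, a rotation vector about the tool's x, y, z normalised to -1 to 1, where 1 is 0.5 rad, a list of three; "hand": the gripper's target within -1 to 1 (fully open at 1, half-way at 0, shut at -1). In form: {"xyz": [[tx, ty, tz], ...], "delta_rot": [[wx, wy, wz], ...], "hand": [hand, ...]}. A call has 1 to 12 rows; each row is the pose to reach, as a shift and turn from the pose commanded when the call began, along the tool's axes at that moment; what a row does not reach only later rows make up. A row lasts 1/8 s, in which the tool goes at most 62.5 mm and 10.7 degrees, less where a joint would pass 70% of its speed; a pose out of reach is approached as far as the arm can. A call with a number of a shift or a turn outside -1 to 1 is refused whole. A call with a gripper value outside its range is refused whole. The fingers move at their own pace and stop on an object; the grip force is fixed at half the most. Time passes only in rows, so rows that repeat a pose let the fingers close. It gives the time, the measured TCP pose, the force, the opening and the grip force at its end, in the units of the state.
- ctrl.read_state(): the state, without advancing time (a new reading comes with each control period).
- ctrl.camera(name): name is "scene" or "side" or "wrist"; returns a dict with "pixels" (384x512x3 uint8, red, green, blue), "z_map" (384x512 float32, m along the optical axis (not along the pixel's ray), 0 where there is no reading), "fx", "fy", "cx", "cy" (pixels), "cam_to_world" (4x4, takes a point from camera to world coordinates). Camera axes: x right, y up, looking along -z (the intrinsics and any distortion apply to the point x, -y, -z); pixel columns grow to the right and rows downward; lengths in m; the calibration is good to about 2 mm. A picture is of the moment at which its call begins.
- ctrl.finish_job(): hands the job in; it is judged then, once.
The state is a dict: "clock": time; "joints": joint angles; "joint_vel": joint speeds; "tau": joint torques, N m; "position": TCP position; "tool_rot": TCP orientation; "wrist_force": force on the tool from outside, world axes, zero at the start; "ft_torque": the same for the moment, N m; "opening": finger opening in m; "grip_force": force on a finger pad.
Only numpy, scipy, OpenCV 4.12 (cv2) and the standard library are available. Lean on these libraries where they do the work, as an engineer would, in place of code of your own. Each camera call takes 0.05 s, during which the arm holds its last target. There are 200 camera calls.

## Task

Shut the lid of the steel parts box and fasten it with the draw latch on its front: ease the lid down onto its rubber seal, hook the latch's wire loop over the keeper on the lid, then press the lever down over centre and on past its spring catch, until it has snapped fully home and the loop holds the lid drawn down tight. Feel your way: 30 N on the lever, or on the loop while you hook it, is too much. Leave the things standing round the box where they are.

Things in the scene. Friction and masses are not known exactly. Their poses are not given: they have to be found in the camera images.
- parts_box: Dark green-grey steel parts box, 166 x 246 mm, 78 mm high to the top of its shut lid, fixed to the bench. Origin: centre of its underside; x points from its latch side (front) to its hinge side (back), y to its left, z up. Front wall 81 mm before the origin; the lid's front skirt is 84 mm before it, at heights 61 to 77 mm.
- parts_box_lid (a joint): Lid hinge, rad: 0 = fully down, grows as the lid opens; hinge line along y at x +83, z 76 mm of the box frame; lid top 2 mm above that line, front edge 167 mm from it. Stiff (3 N at the front edge): the lid stays where it is left. A low carrying handle stands on the lid's middle. The rubber seal holds the lid up at 0.025 (4 mm at the front) till the latch draws it down, 10 N per mm.
- keeper: Steel keeper on the lid's front skirt, 44 mm wide; moves with the lid; frame = box frame when the lid is at 0. It carries a hook 26 mm wide: a pocket 6.5 mm wide front to back, open at the top, floor at z 59, between a flat wall (top z 77, box side) and a lip 3 mm thick (top z 64.5). The hook is packed out on shims: the wall face lies anywhere from x -93.5 to -98.5 mm, not measured: feel for it.
- lever_pivot (a point): The lever's fixed pivot on the latch base on the box front, between two ears 32 mm wide overall: x -106, z 45 mm in the box frame; pivot line along y.
- latch_lever (a joint): Lever angle, rad: 0 = shut (hangs flat before the box front), 1.57 = straight out, up to 2.5 (up and out). Stays where left (friction 0.02 N m). Only above about 1.7 to 2.0 does the loop reach over the keeper's lip. Hooked, closing takes up to 0.25 N m near 1.0; over centre near 0.3 it falls to 0.19, onto the spring catch; passing that takes 0.4 to 0.5 N m (about 17 N at 28 mm).
- lever_handle: The lever: bright steel plate 25 mm wide, 3 mm thick, with a curled end 35 mm from the pivot. Its outer face (up, when it sticks out) is 6 mm off the line from the pivot. Frame: origin on the pivot, axes as the box's when shut; the plate runs along its -z, outer face toward its -x.
- latch_loop (a joint): Angle of the wire loop relative to the lever, rad: 0 when latched (loop points up while the lever hangs down), down to -2.95 (loop folded over the lever's outer face). It stays where it is left. Loop direction seen from the side = 0.20 + lever + loop angle, measured from straight up toward the box.
- wire_loop: Loop of 4 to 5 mm round steel wire: two side wires 43 mm apart over all, which run outside the lever from their pins on it, joined by a straight cross bar, 5 mm thick, 30 mm from the pins. The bar is a loose roller with flat heads, 8 mm across, outside the side wires (52 mm from face to face): pinched by these heads, the loop turns freely. Origin: at its pin line.
- loop_pin (a point): Middle of the loop's pin line on the lever, 12 mm from the lever's pivot, on the line from the pivot along the lever.
- loop_bar (a point): Middle of the loop's end bar, on its axis, 29.9 mm from the pin line. When hooked it lies 2.5 mm above the pocket's floor, against the lip: z 61.5 mm in the keeper's frame; to pass over the lip it must be above z 67.
- oil_filter: White oil filter can, 67 mm across, 91 mm high, standing left of the box. Origin: centre of its underside.
- tape_measure: Pocket tape measure, 68 x 83 mm, 37 mm high, right of the box. Origin: centre of its underside.
- torch: Black torch lying beside the box's front left corner, 35 x 127 x 36 mm, along its y. Origin: centre of its underside.
- catch_nose (a point): Axis of the spring catch's roller: a sprung steel tongue 16 mm wide juts from the foot of the latch base with a roller, 3.5 mm thick, 15 mm long, at its end, x -114, z 10 mm of the box frame. The lever's end must ride over the roller, pressing it down 2 mm, and is then held behind it at 0. Push the lever itself, at least 15 mm above the bench, clear of the roller.

How it is judged:
By the outcome, as a careful person would: the job done as asked, in the order asked, and still so for the second after the job is handed in, with the robot touching nothing.
It also fails if it takes over 70 s, if anything falls off the work surface, if the arm or the gripper's body presses on something with over 40 N, if the wrist force passes 120 N, or if a joint passes its speed limit or range.

## Working session

There is one attempt and no reset: what is moved stays moved. The work goes in short steps, Python scripts to look and compute and a tool call to move; the robot and the scene stay as the last step left them, time stands still between calls to the robot, and variables do not carry over. Pictures are saved under pics/ and viewed, at most 10 in all, crops included, and the job is handed in when it is done.

Besides the shell and the picture viewer there is one more tool, called after "Emit:" by a JSON object that holds its "api" and its "payload", one argument or row to a line. servo_tool: Moves the arm, as the interface text tells. Its arguments: {"type":"object","properties":{"xyz":{"type":"array","items":{"type":"array","items":{"type":"number","minimum":-1,"maximum":1}}},"delta_rot":{"type":"array","items":{"type":"array","items":{"type":"number","minimum":-1,"maximum":1}}},"hand":{"type":"array","items":{"type":"number"}}},"required":["xyz","delta_rot","hand"]}

```bash
ls; mkdir -p pics; cat > h.py <<'E'
import numpy as np,cv2
from station import ctrl
from scipy.spatial.transform import Rotation as R
def shot(n,f):
    c=ctrl.camera(n); np.savez('pics/'+f+'.npz',**c); cv2.imwrite('pics/'+f+'.png',c['pixels'][:,:,::-1]); return c
def load(f): return dict(np.load('pics/'+f+'.npz'))
def cloud(c):
    h,w=c['z_map'].shape; u,v=np.meshgrid(np.arange(w),np.arange(h)); z=c['z_map']
    p=np.stack([(u-c['cx'])/c['fx']*z,-(v-c['cy'])/c['fy']*z,-z],-1)
    M=c['cam_to_world']; q=p@M[:3,:3].T+M[:3,3]; q[z==0]=np.nan; return q
def st():
    s=ctrl.read_state(); print(round(float(s['clock']),2),'pos',np.round(s['position'],4),'q',np.round(s['tool_rot'],4),'F',np.round(s['wrist_force'],1),'op',round(float(s['opening']),4),'g',np.round(s['grip_force'],1)); return s
def Rt(s): q=s['tool_rot']; return R.from_quat([q[1],q[2],q[3],q[0]])
E
python3 - <<'E'
from h import *
a=shot('scene','s0')['pixels'];b=shot('side','d0')['pixels'];w=shot('wrist','w0')['pixels']
s=st();print(Rt(s).as_matrix().round(3),np.round(s['joints'],3))
for n in('s0','d0','w0'):print(load(n)['cam_to_world'].round(3),load(n)['fx'],[k for k in load(n)])
im=np.vstack([np.hstack([a,b])])
cv2.imwrite('pics/m0.png',cv2.resize(im,(800,300))[:,:,::-1])
E
```

```text
pics
0.15 pos [0.2257 0.609  0.2259] q [-1.000e-04  1.764e-01  9.843e-01 -7.000e-04] F [-0.2 -0.3  0.7] op 0.0918 g 0.0
[[-0.938  0.347 -0.001]
 [ 0.347  0.938 -0.001]
 [ 0.    -0.001 -1.   ]] [-0.953  0.502 -0.427  1.551  0.221  1.138 -0.21 ]
[[ 0.802  0.451 -0.391  0.245]
 [-0.597  0.602 -0.531 -0.533]
 [-0.004  0.659  0.752  0.821]
 [ 0.     0.     0.     1.   ]] 389.0008777125548 ['pixels', 'z_map', 'fx', 'fy', 'cx', 'cy', 'cam_to_world']
[[-0.91   0.194 -0.366  0.304]
 [-0.414 -0.467  0.781  0.642]
 [-0.02   0.863  0.506  0.519]
 [ 0.     0.     0.     1.   ]] 365.24871505577016 ['pixels', 'z_map', 'fx', 'fy', 'cx', 'cy', 'cam_to_world']
[[ 0.346 -0.894 -0.283  0.149]
 [ 0.938  0.33   0.106  0.638]
 [-0.002 -0.303  0.953  0.384]
 [ 0.     0.     0.     1.   ]] 273.51455794259874 ['pixels', 'z_map', 'fx', 'fy', 'cx', 'cy', 'cam_to_world']
```

```bash
ls -la . pics
```

```text
.:
total 16
drwxr-xr-x  3 agent agent 4096 Dec  3 03:15 .
drwxr-xr-x 23 root  root  4096 Dec  3 03:14 ..
-rw-r--r--  1 agent agent  831 Dec  3 03:15 h.py
drwxr-xr-x  2 agent agent 4096 Dec  3 03:15 pics

pics:
total 5320
drwxr-xr-x 2 agent agent    4096 Dec  3 03:15 .
drwxr-xr-x 3 agent agent    4096 Dec  3 03:15 ..
-rw-r--r-- 1 agent agent 1378124 Dec  3 03:15 d0.npz
-rw-r--r-- 1 agent agent  319483 Dec  3 03:15 d0.png
-rw-r--r-- 1 agent agent  389192 Dec  3 03:15 m0.png
-rw-r--r-- 1 agent agent 1378124 Dec  3 03:15 s0.npz
-rw-r--r-- 1 agent agent  323205 Dec  3 03:15 s0.png
-rw-r--r-- 1 agent agent 1378124 Dec  3 03:15 w0.npz
-rw-r--r-- 1 agent agent  259752 Dec  3 03:15 w0.png
```

View pics/m0.png

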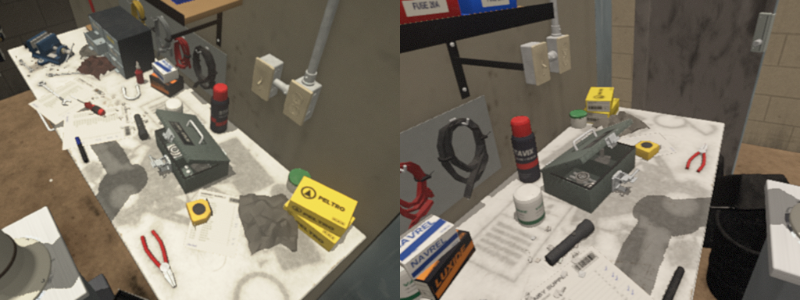

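The scene view (left) shows the green box near m0 (185,150), with its latch toward the robot. The side view (right) has it at about (590,180), the lid partly open and the latch on the right face. Next I'll take enlarged crops and depth.

```bash
python3 - <<'E'
from h import *
s=load('s0');d=load('d0')
A=cv2.resize(s['pixels'][120:260,180:310],None,fx=3,fy=3,interpolation=cv2.INTER_CUBIC)
B=cv2.resize(d['pixels'][140:280,175:305],None,fx=3,fy=3,interpolation=cv2.INTER_CUBIC)
cv2.imwrite('pics/c0.png',np.hstack([A,B])[:,:,::-1])
for n,c in(('s',s),('d',d)):
    q=cloud(c); g=c['pixels'].astype(int)
    m=(q[...,2]>.055)&(q[...,2]<.2)&(q[...,0]>.3)&(q[...,0]<1)&(abs(q[...,1])<.5)
    print(n,m.sum())
for (u,v) in [(237,192),(200,210),(215,205),(220,225),(265,240),(290,215),(250,180)]: print('s',u,v,cloud(s)[v,u].round(3),s['pixels'][v,u])
for (u,v) in [(210,230),(245,250),(285,220),(300,190),(285,235),(230,205)]: print('d',u,v,cloud(d)[v,u].round(3),d['pixels'][v,u])
E
```

```text
s 23991
d 28672
s 237 192 [ 0.554 -0.035  0.162] [105 109  99]
s 200 210 [0.496 0.054 0.052] [201 203 191]
s 215 205 [0.535 0.044 0.053] [216 217 204]
s 220 225 [0.528 0.018 0.001] [179 172 154]
s 265 240 [ 0.595 -0.089 -0.001] [147 141 125]
s 290 215 [ 0.673 -0.091  0.044] [71 71 63]
s 250 180 [0.62  0.007 0.124] [ 99 102  92]
d 210 230 [0.637 0.156 0.076] [72 72 66]
d 245 250 [0.555 0.166 0.06 ] [73 75 69]
d 285 220 [0.531 0.014 0.035] [128 126 122]
d 300 190 [ 0.522 -0.058  0.076] [75 73 66]
d 285 235 [0.526 0.024 0.002] [173 163 151]
d 230 205 [0.579 0.17  0.159] [68 69 61]
```

View pics/c0.png

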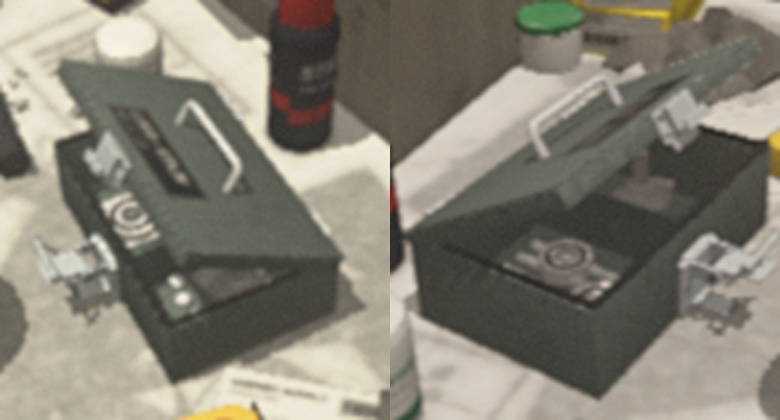

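Crops show the lid about 30° open. The lever sticks out from the front with the loop on it, and the keeper is on the lid skirt. Next I fit the wall planes for the box pose.

```bash
cat > fit.py <<'E'
from h import *
from scipy.optimize import least_squares
P=[]
for n in('s0','d0'):
    c=load(n);q=cloud(c).reshape(-1,3);g=c['pixels'].reshape(-1,3).astype(int)
    m=(q[:,2]>.012)&(q[:,2]<.056)&(q[:,0]>.44)&(q[:,0]<.85)&(abs(q[:,1]-.04)<.24)&(g.max(1)<95)&(np.ptp(g,axis=1)<25)
    P.append(q[m])
    print(n,m.sum(),q[m].min(0),q[m].max(0))
A,B=P
X=np.vstack(P)[:,:2]
def res(p,X=X):
    t=p[2];d=X-p[:2];lx=d@[np.cos(t),np.sin(t)];ly=d@[-np.sin(t),np.cos(t)]
    dx=abs(lx)-.081;dy=abs(ly)-.121
    o=np.hypot(np.maximum(dx,0),np.maximum(dy,0))+np.minimum(np.maximum(dx,dy),0)
    return o
best=None
for t in np.arange(-1,1,.2):
    r=least_squares(res,[.62,.05,t],loss='soft_l1',f_scale=.002)
    if best is None or r.cost<best.cost:best=r
p=best.x;print(p,best.cost,np.median(abs(res(p))))
np.save('box.npy',p)
t=p[2];Rb=np.array([[np.cos(t),-np.sin(t),0],[np.sin(t),np.cos(t),0],[0,0,1]])
for n in('s0','d0'):
    q=(cloud(load(n)).reshape(-1,3)-[p[0],p[1],0])@Rb; g=load(n)['pixels'].reshape(-1,3).astype(int)
    # lid top: fit plane slope
    m=(abs(q[:,1])<.115)&(q[:,0]>-.1)&(q[:,0]<.09)&(q[:,2]>.082)&(q[:,2]<.2)&(g.max(1)<125)
    k=q[m]; a=np.arctan2(k[:,2]-.077,.083-k[:,0]); print(n,'lid',m.sum(),np.percentile(a,[10,50,90]).round(3))
    m=(abs(q[:,1])<.05)&(q[:,0]>-.18)&(q[:,0]<-.088)&(q[:,2]>.006)&(q[:,2]<.1)
    k=q[m]; print('latch',m.sum()); 
    o=np.argsort(k[:,0]); print((1000*k[o][::max(1,len(o)//60)]).round(0).astype(int).tolist())
E
python3 fit.py
```

```text
s0 1544 [ 0.49772526 -0.16984263  0.01200666] [0.81341201 0.27857434 0.05592904]
d0 3811 [ 0.49635594 -0.16709351  0.01201588] [0.81842537 0.27986176 0.05598801]
[ 0.61996636  0.040251   -0.17008165] 0.32626510217214216 0.003945605823844955
s0 lid 2720 [0.527 0.557 0.588]
latch 271
[[-139, 4, 52], [-138, -8, 53], [-137, -13, 54], [-137, -12, 56], [-136, -9, 68], [-136, -17, 73], [-136, -22, 71], [-136, -7, 70], [-135, 0, 53], [-135, 9, 52], [-134, -19, 74], [-134, -3, 72], [-133, -29, 69], [-133, 21, 71], [-133, -7, 72], [-131, 19, 71], [-128, 4, 53], [-127, -24, 64], [-126, -12, 54], [-125, 5, 51], [-124, 0, 52], [-123, -18, 55], [-122, 5, 53], [-122, -7, 51], [-121, 3, 51], [-120, -2, 52], [-119, -13, 51], [-118, 9, 50], [-118, 3, 53], [-117, 14, 49], [-116, -20, 49], [-115, -16, 48], [-114, -16, 52], [-114, -8, 51], [-113, -6, 52], [-112, 0, 12], [-112, 5, 52], [-111, 1, 48], [-110, 9, 51], [-110, 1, 9], [-109, -2, 54], [-108, -18, 43], [-108, 8, 50], [-107, 2, 53], [-106, -16, 52], [-106, -8, 50], [-105, -8, 9], [-105, -11, 49], [-103, -21, 48], [-103, 13, 51], [-102, -9, 8], [-1
[... 534 characters left out ...]
 18, 52], [-122, 6, 54], [-120, 7, 54], [-120, -3, 55], [-118, 1, 14], [-117, 3, 12], [-116, 4, 55], [-116, -14, 54], [-114, 12, 50], [-113, 4, 11], [-112, 13, 51], [-111, 2, 11], [-110, 4, 10], [-109, 12, 50], [-108, 5, 9], [-107, 3, 10], [-106, -18, 53], [-105, -4, 10], [-103, -8, 10], [-102, -6, 10], [-101, -4, 11], [-100, 13, 54], [-98, -4, 10], [-97, -16, 54], [-96, -12, 9], [-95, 3, 11], [-94, -17, 54], [-93, 5, 14], [-92, 13, 48], [-92, 7, 12], [-91, 14, 54], [-90, -11, 48], [-90, 17, 50], [-90, -4, 15], [-90, 16, 17], [-90, -5, 20], [-90, 3, 14], [-89, -18, 33], [-89, -13, 41], [-89, -1, 22], [-89, 19, 35], [-89, -10, 16], [-89, 19, 24], [-89, -2, 15], [-89, -10, 40], [-88, -24, 31]]
```

```bash
cat >> h.py <<'E'
def box():
    p=np.load('box.npy');t=p[2];return np.array([p[0],p[1],0]),R.from_euler('z',t)
def loc(s):
    o,B=box();return B.inv().apply(s['position']-o)*1000
def go(s,target_mm,tilt=0.0,yaw=0.0):
    """tool aligned: x=-bx,y=by,z=-bz; tilt rad>0 leans tool z toward +bx. prints normalised move"""
    o,B=box();T=Rt(s)
    goal=B*R.from_euler('y',-tilt)*R.from_matrix(np.diag([-1,1,-1]).astype(float))
    d=T.inv().apply(o+B.apply(np.array(target_mm)/1000)-s['position'])/.2
    r=(T.inv()*goal).as_rotvec()/.5
    print('xyz',d.round(3),'rot',r.round(3))
E
cat > fit2.py <<'E'
from h import *
from fit import P
from scipy.optimize import least_squares
def loss(p,X):
    t=p[2];d=X-p[:2];lx=d@[np.cos(t),np.sin(t)];ly=d@[-np.sin(t),np.cos(t)];return lx,ly
p0=np.load('box.npy');F,L=[],[]
for i,X in enumerate(P):
    X=X[:,:2];lx,ly=loss(p0,X)
    f=X[(abs(lx+.081)<.008)&(abs(ly)<.11)&(abs(ly)>.03)];sd=1 if i else -1
    l=X[(abs(ly-sd*.121)<.008)&(abs(lx)<.07)]
    F.append(f);L.append((sd,l));print(i,len(f),len(l))
def r(p):
    o=[]
    for f,(sd,l) in zip(F,L):
        a,b=loss(p,f);o.append(a+.081);a,b=loss(p,l);o.append(b-sd*.121)
    return np.concatenate(o)
s=least_squares(r,p0,loss='soft_l1',f_scale=.001);p=s.x;print(p,np.median(abs(r(p))),[np.median(x) for x in np.split(r(p),np.cumsum([len(F[0]),len(L[0][1]),len(F[1])]))]);np.save('box.npy',p)
E
python3 fit2.py | tail -4; python3 - <<'E'
from h import *
o,B=box()
q=cloud(load('d0')).reshape(-1,3);l=B.inv().apply(q-o)*1000
m=(l[:,2]>85)&(abs(l[:,0])<250)&(abs(l[:,1])<300)&((abs(l[:,0])>95)|(abs(l[:,1])>128))&~((l[:,0]<0)&(abs(l[:,1])<20))
k=l[m];H={}
for a in k: 
    t=(int(a[0]//40*40),int(a[1]//40*40));H[t]=max(H.get(t,0),int(a[2]))
print(H)
s=st();print(loc(s));go(s,[-35,0,190])
E
```

```text
[[-144, 7, 56], [-143, 9, 56], [-141, 2, 57], [-141, -6, 71], [-140, -3, 71], [-140, 21, 73], [-139, 7, 56], [-139, 7, 74], [-138, 22, 71], [-138, 0, 56], [-137, -5, 73], [-135, 4, 55], [-134, -3, 55], [-132, -2, 55], [-129, 9, 53], [-125, 18, 52], [-122, 6, 54], [-120, 7, 54], [-120, -3, 55], [-118, 1, 14], [-117, 3, 12], [-116, 4, 55], [-116, -14, 54], [-114, 12, 50], [-113, 4, 11], [-112, 13, 51], [-111, 2, 11], [-110, 4, 10], [-109, 12, 50], [-108, 5, 9], [-107, 3, 10], [-106, -18, 53], [-105, -4, 10], [-103, -8, 10], [-102, -6, 10], [-101, -4, 11], [-100, 13, 54], [-98, -4, 10], [-97, -16, 54], [-96, -12, 9], [-95, 3, 11], [-94, -17, 54], [-93, 5, 14], [-92, 13, 48], [-92, 7, 12], [-91, 14, 54], [-90, -11, 48], [-90, 17, 50], [-90, -4, 15], [-90, 16, 17], [-90, -5, 20], [-90, 3, 14], [-89, -18, 33], [-89, -13, 41], [-89, -1, 22], [-89, 19, 35], [-89, -10, 16], [-89, 19, 24], [-89, -2, 15], [-89, -10, 40], [-88, -24, 31]]
0 192 517
1 573 844
[ 0.61841652  0.03856115 -0.15286473] 0.0009550403999113999 [np.float64(0.0034343386611981955), np.float64(0.0018311767303555437), np.float6
[... 424 characters left out ...]
 -240): 357, (200, 120): 406, (240, -160): 357, (200, -160): 359, (200, 160): 406, (200, 200): 406, (200, -80): 359, (200, -120): 358, (200, -40): 360, (200, 240): 406, (160, -40): 357, (160, -80): 349, (200, 280): 406, (160, 280): 406, (160, 240): 404, (160, 160): 376, (120, 160): 376, (80, 160): 377, (200, -320): 107, (160, 200): 269, (160, 40): 196, (160, 80): 197, (120, 40): 195, (120, 200): 261, (120, 80): 197, (120, 240): 260, (160, 120): 148, (120, 120): 148, (120, 280): 220}
0.15 pos [0.2257 0.609  0.2259] q [-1.000e-04  1.764e-01  9.843e-01 -7.000e-04] F [-0.2 -0.3  0.7] op 0.0918 g 0.0
[-475.02315728  503.99463733  225.94991394]
xyz [-2.661 -2.027  0.183] rot [-0.003 -0.    -0.404]
```

Emit:
{"api": "servo_tool", "payload": {
  "xyz": [
    [-0.3,-0.3,0],
    [-0.6,-0.6,0],
    [-0.8,-0.9,0],
    [-0.8,-1,0],
    [-0.8,-1,0]
  ],
  "delta_rot": [
    [0,0,-0.2],
    [0,0,-0.404],
    [0,0,-0.404],
    [0,0,-0.404],
    [0,0,-0.404]
  ],
  "hand": [-1,-1,-1,-1,-1]
}}

```text
clock: 0.78
position: [0.3075, 0.3612, 0.2261]
tool_rot: [0.0, 0.079, 0.997, -0.002]
wrist_force: [-0.4, 0.5, 0.5]
opening: 0.0464
grip_force: 0.0
```

```bash
python3 -c "
from h import *
s=st();print(loc(s));go(s,[-190,0,200]);go(s,[-45,0,185])"
```

```text
0.78 pos [0.3075 0.3612 0.2261] q [ 2.000e-04  7.940e-02  9.968e-01 -1.800e-03] F [-0.4  0.5  0.5] op 0.0464 g 0.0
[-356.39812769  271.57443622  226.12634779]
xyz [-0.84  -1.352  0.136] rot [-0.007  0.001 -0.012]
xyz [-1.565 -1.348  0.212] rot [-0.007  0.001 -0.012]
```

Emit:
{"api": "servo_tool", "payload": {
  "xyz": [
    [-0.3,-0.3,0],
    [-0.6,-0.6,0],
    [-0.8,-0.9,0.05],
    [-0.84,-1,0.13],
    [-0.84,-1,0.13]
  ],
  "delta_rot": [
    [0,0,0],
    [0,0,0],
    [0,0,0],
    [0,0,0],
    [0,0,0]
  ],
  "hand": [-1,-1,-1,-1,-1]
}}

```text
clock: 1.4
position: [0.443, 0.1396, 0.1997]
tool_rot: [-0.001, 0.079, 0.997, -0.001]
wrist_force: [-0.1, 1.2, 0.0]
opening: 0.0009
grip_force: 0.0
```

Emit:
{"api": "servo_tool", "payload": {
  "xyz": [
    [0,-0.2,0],
    [0,-0.35,0],
    [0,-0.35,0]
  ],
  "delta_rot": [
    [0,0,0],
    [0,0,0],
    [0,0,0]
  ],
  "hand": [-1,-1,-1]
}}

```text
clock: 1.78
position: [0.4312, 0.0733, 0.2007]
tool_rot: [-0.0, 0.077, 0.997, -0.0]
wrist_force: [-0.3, 1.5, 0.0]
opening: 0.0006
grip_force: 0.0
```

```bash
python3 -c "
from h import *
c=shot('wrist','w1')
cv2.imwrite('pics/w1b.png',cv2.resize(c['pixels'],(768,576),interpolation=cv2.INTER_CUBIC)[:,:,::-1])
s=st();print(loc(s));go(s,[-45,0,185])"
```

```text
1.82 pos [0.4315 0.0748 0.2009] q [2.000e-04 7.640e-02 9.971e-01 3.000e-04] F [-0.7  0.4 -0.5] op 0.0003 g 0.0
[-190.26280215    7.35105893  200.87737304]
xyz [-0.726 -0.037  0.08 ] rot [ 0.001  0.001 -0.   ]
```

View pics/w1b.png

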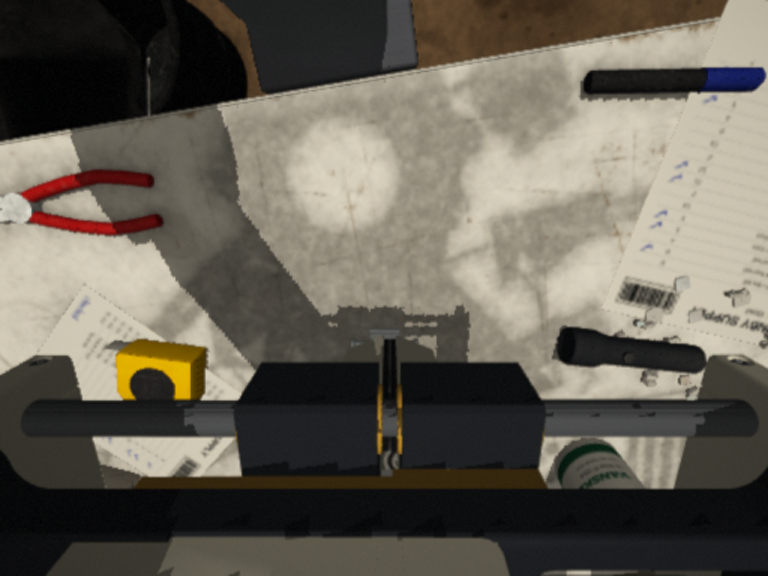

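The wrist camera looks down on the robot side of the tool. The loop bar shows at about (385,332), and the torch and tape are clear. Next I move over the lid and ease it down.

Emit:
{"api": "servo_tool", "payload": {
  "xyz": [
    [-0.3,-0.04,0.02],
    [-0.6,-0.04,0.05],
    [-0.74,-0.04,0.08],
    [-0.74,-0.04,0.08]
  ],
  "delta_rot": [
    [0,0,0],
    [0,0,0],
    [0,0,0],
    [0,0,0]
  ],
  "hand": [-1,-1,-1,-1]
}}

```text
clock: 2.33
position: [0.578, 0.0457, 0.1836]
tool_rot: [-0.0, 0.076, 0.997, 0.001]
wrist_force: [-0.7, -0.4, 0.1]
opening: 0.0003
grip_force: 0.0
```

Emit:
{"api": "servo_tool", "payload": {
  "xyz": [
    [0,0,0.05],
    [0,0,0.1],
    [0,0,0.15],
    [0.0,0,0.19],
    [0.0,0,0.23],
    [0.005,0,0.27],
    [0.01,0,0.31],
    [0.015,0,0.35],
    [0.02,0,0.39],
    [0.02,0,0.42],
    [0.02,0,0.45],
    [0.02,0,0.45]
  ],
  "delta_rot": [
    [0,0,0],
    [0,0,0],
    [0,0,0],
    [0,0,0],
    [0,0,0],
    [0,0,0],
    [0,0,0],
    [0,0,0],
    [0,0,0],
    [0,0,0],
    [0,0,0],
    [0,0,0]
  ],
  "hand": [-1,-1,-1,-1,-1,-1,-1,-1,-1,-1,-1,-1]
}}

```text
clock: 3.82
position: [0.5721, 0.0441, 0.0942]
tool_rot: [-0.0, 0.076, 0.997, -0.0]
wrist_force: [-0.1, 0.4, 0.1]
opening: 0.0004
grip_force: 0.0
```

```bash
python3 -c "
from h import *
s=st();print(loc(s));go(s,[-45,0,80])"
```

```text
3.83 pos [0.5721 0.0441 0.0942] q [-4.000e-04  7.630e-02  9.971e-01 -1.000e-04] F [-0.1  0.4  0.1] op 0.0004 g 0.0
[-46.63615315  -1.58245556  94.15540933]
xyz [-0.008  0.008  0.071] rot [-0.    -0.002  0.   ]
```

Emit:
{"api": "servo_tool", "payload": {
  "xyz": [
    [0,0,0.015],
    [0,0,0.03],
    [0,0,0.04],
    [0,0,0.05],
    [0,0,0.055],
    [0,0,0.06],
    [0,0,0.06]
  ],
  "delta_rot": [
    [0,0,0],
    [0,0,0],
    [0,0,0],
    [0,0,0],
    [0,0,0],
    [0,0,0],
    [0,0,0]
  ],
  "hand": [-1,-1,-1,-1,-1,-1,-1]
}}

```text
clock: 4.7
position: [0.5724, 0.0441, 0.0826]
tool_rot: [-0.0, 0.076, 0.997, -0.0]
wrist_force: [-0.4, -0.3, -0.0]
opening: 0.0006
grip_force: 0.0
```

```bash
python3 -c "
from h import *
c=shot('wrist','w2');d=shot('side','d2');e=shot('scene','s2')
cv2.imwrite('pics/w2b.png',np.hstack([cv2.resize(c['pixels'][150:290,180:330],(400,373),interpolation=2),cv2.resize(d['pixels'][150:290,175:325],(400,373),interpolation=2)])[:,:,::-1])
s=st();print(loc(s))
o,B=box()
for k in (d,e,c):
  q=B.inv().apply((cloud(k).reshape(-1,3)-o))*1000
  m=(abs(q[:,1])>30)&(abs(q[:,1])<110)&(q[:,0]>-70)&(q[:,0]<40)&(q[:,2]>70)&(q[:,2]<100)
  k2=q[m]
  if len(k2)>20:
    co=np.polyfit(k2[:,0],k2[:,2],1);print('lid',len(k2),co,'theta',-co[0],'z front',np.polyval(co,-84))
"
```

```text
4.85 pos [0.5725 0.0441 0.0828] q [1.000e-04 7.630e-02 9.971e-01 0.000e+00] F [ 0.3 -0.1  0. ] op 0.0003 g 0.0
[-46.25889877  -1.50684973  82.76937426]
lid 1489 [-3.23761558e-02  8.18444223e+01] theta 0.03237615576172053 z front 84.564019371665
lid 1189 [-3.31750155e-02  7.96910307e+01] theta 0.0331750154692277 z front 82.47773196247853
lid 16178 [-3.6201180e-02  8.0390723e+01] theta 0.036201180038478824 z front 83.43162211896397
```

View pics/w2b.png

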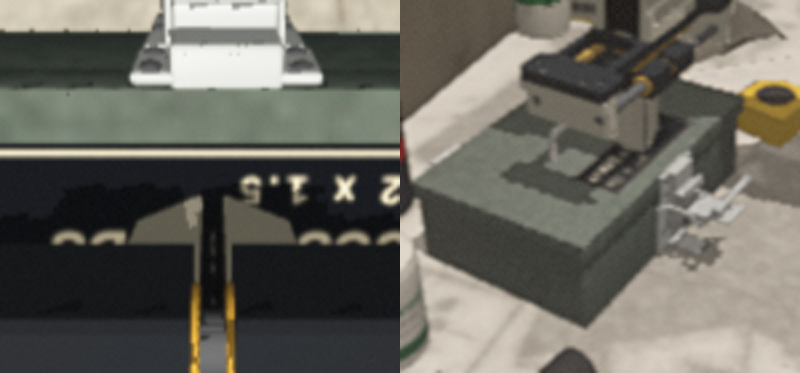

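The lid is nearly down. The wrist crop shows the keeper in front of the skirt, and the side crop shows the lid flat with the latch free. I'll press a little further until the seal is felt.

Emit:
{"api": "servo_tool", "payload": {
  "xyz": [
    [0,0,0.005],
    [0,0,0.01],
    [0,0,0.015],
    [0,0,0.015]
  ],
  "delta_rot": [
    [0,0,0],
    [0,0,0],
    [0,0,0],
    [0,0,0]
  ],
  "hand": [-1,-1,-1,-1]
}}

```text
clock: 5.35
position: [0.5725, 0.0442, 0.0805]
tool_rot: [0.0, 0.076, 0.997, -0.0]
wrist_force: [-2.0, -0.1, 6.4]
opening: 0.0007
grip_force: 3.6
```

```bash
python3 -c "
from h import *
c=load('w2');o,B=box()
A=c['pixels'][90:200,190:340]
cv2.imwrite('pics/w2c.png',cv2.resize(A,(780,572),interpolation=2)[:,:,::-1])
q=B.inv().apply((cloud(c).reshape(-1,3)-o)).reshape(384,512,3)*1000
for v in range(100,200,6): print(v,[(u,*q[v,u].round(0).astype(int).tolist()) for u in range(230,304,10)])
# front edge line of the lid
for u in (120,160,200,330,370,420):
  col=q[:,u]; i=[v for v in range(100,260) if col[v,2]>74]; print('edge',u,i[0] if i else 0,col[i[0]].round(1) if i else 0)
"
```

```text
100 [(230, -131, -19, 68), (240, -132, -17, 1), (250, -131, -7, 53), (260, -131, -1, 54), (270, -131, 6, 54), (280, -131, 12, 55), (290, -132, 24, 2), (300, -131, 24, 67)]
106 [(230, -127, -26, -1), (240, -127, -17, 0), (250, -128, -7, 55), (260, -128, -1, 53), (270, -128, 6, 54), (280, -128, 13, 54), (290, -127, 25, 0), (300, -127, 33, 1)]
112 [(230, -123, -26, 2), (240, -122, -17, 0), (250, -124, -7, 53), (260, -124, -1, 53), (270, -124, 6, 54), (280, -124, 13, 53), (290, -123, 25, 1), (300, -123, 33, 1)]
118 [(230, -118, -26, 1), (240, -120, -14, 48), (250, -120, -7, 53), (260, -120, -1, 52), (270, -120, 6, 53), (280, -120, 13, 54), (290, -120, 20, 51), (300, -118, 34, 1)]
124 [(230, -113, -26, 1), (240, -116, -14, 48), (250, -116, -7, 53), (260, -116, -1, 53), (270, -116, 6, 52), (280, -116, 13, 53), (290, -116, 20, 47), (300, -113, 34, 0)]
130 [(230, -108, -26, 1), (240, -108, -18, 1), (250, -112, -7, 52), (260, -112, -1, 52), (270, -112, 6, 53), (280, -112, 13, 52), (290, -108, 26, 0), (300, -108, 34, 2)]
136 [(230, -102, -26, 0), (240, -108, -14, 48), (250, -108, -7, 53), (260
[... 1366 characters left out ...]
, -7, 84), (260, -83, -1, 83), (270, -83, 5, 84), (280, -83, 11, 83), (290, -83, 17, 84), (300, -83, 23, 83)]
190 [(230, -79, -19, 83), (240, -79, -13, 82), (250, -79, -7, 83), (260, -79, -1, 84), (270, -79, 5, 83), (280, -79, 12, 83), (290, -79, 18, 84), (300, -80, 24, 84)]
196 [(230, -75, -19, 82), (240, -76, -13, 84), (250, -76, -7, 83), (260, -75, -1, 82), (270, -75, 6, 82), (280, -75, 12, 83), (290, -75, 18, 83), (300, -76, 24, 83)]
edge 120 179 [-83.7 -88.9  74.2]
edge 160 179 [-84.1 -63.1  75.7]
edge 200 179 [-83.7 -38.4  74.2]
edge 330 180 [-83.9  43.   76.7]
edge 370 179 [-83.9  68.8  74.5]
edge 420 180 [-83.9  99.2  76.5]<string>:7: RuntimeWarning: invalid value encountered in cast
```

View pics/w2c.png

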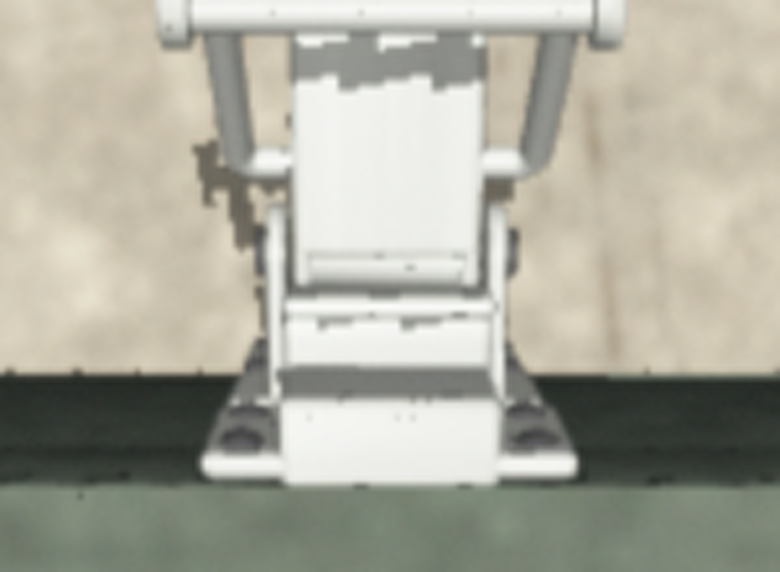

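The w2c crop shows the bar and its heads at row 14 (cols 160–625), the lever at cols 292–486, and the hook wall top at row 398. The latch centre is at col 390, so local y is about +2.4 mm and I'll shift the box origin by that much.

```bash
python3 -c "
from h import *
p=np.load('box.npy');p[:2]+=.0024*np.array([-np.sin(p[2]),np.cos(p[2])]);np.save('box.npy',p)
c=load('w2');o,B=box()
q=B.inv().apply((cloud(c).reshape(-1,3)-o)).reshape(384,512,3)*1000
for v in range(84,101,2): print(v,[(u,*q[v,u].round(1).tolist()) for u in (224,240,265,290,307)])
s=st();print(loc(s));go(s,[-136,0,150]);go(s,[-136,0,56])
for n in('s2','d2'):
  k=B.inv().apply(cloud(load(n)).reshape(-1,3)-o)*1000;k=k[(k[:,0]>-230)&(k[:,0]<-95)&(abs(k[:,1])<160)&(k[:,2]>8)&(k[:,2]<45)&(abs(k[:,1])>26)];print(n,len(k),k.min(0).round(0) if len(k) else 0,k.max(0).round(0) if len(k) else 0)
"
```

```text
84 [(224, -144.6, -32.4, 0.5), (240, -144.6, -19.3, -0.2), (265, -144.6, 1.3, 0.1), (290, -144.6, 21.7, 1.2), (307, -144.6, 35.7, 0.4)]
86 [(224, -138.7, -23.6, 73.8), (240, -143.0, -19.3, 0.4), (265, -139.8, 0.2, 55.3), (290, -143.1, 21.8, 0.5), (307, -138.7, 23.8, 74.4)]
88 [(224, -137.6, -23.6, 74.4), (240, -137.6, -14.5, 73.2), (265, -137.7, -0.1, 72.4), (290, nan, nan, nan), (307, -137.6, 23.8, 74.1)]
90 [(224, -136.5, -23.6, 74.8), (240, -136.6, -14.6, 72.4), (265, -136.5, -0.2, 73.6), (290, -136.6, 14.2, 73.7), (307, -136.5, 23.9, 74.4)]
92 [(224, -135.4, -23.7, 74.2), (240, -135.5, -14.6, 72.3), (265, -135.5, -0.1, 72.7), (290, -135.5, 14.3, 73.1), (307, -135.5, 23.9, 74.7)]
94 [(224, -134.3, -23.7, 74.3), (240, -134.4, -14.6, 73.9), (265, -134.4, -0.1, 73.1), (290, -134.4, 14.4, 72.8), (307, -134.4, 23.9, 75.0)]
96 [(224, -133.3, -23.8, 73.8), (240, -133.3, -14.7, 71.9), (265, -133.4, -0.1, 70.8), (290, -133.4, 14.6, 71.4), (307, -133.3, 24.3, 72.9)]
98 [(224, -132.2, -24.1, 71.7), (240, -133.7, -19.5, -0.1), (265, -132.6, 0.3, 53.6), (290, -133.7, 22.1, 0.9), (307, -132.2, 24.2, 73.6)]
100 [(224, -132.1, -32.8, 1.3), (240, -132.1, -19.5, 1.3), (265, -131.4, 0.3, 54.5), (290, -132.1, 22.1, 1.8), (307, -132.2, 36.3, 1.3)]
5.35 pos [0.5725 0.0442 0.0805] q [ 1.000e-04  7.630e-02  9.971e-01 -0.000e+00] F [-2.  -0.1  6.4] op 0.0007 g 3.6
[-46.20801815  -3.86156819  80.52802997]
xyz [ 0.449  0.019 -0.347] rot [-0.  0.  0.]
xyz [0.449 0.019 0.123] rot [-0.  0.  0.]
s2 0 0 0
d2 0 0 0
```

Emit:
{"api": "servo_tool", "payload": {
  "xyz": [
    [0,0.019,-0.2],
    [0.1,0.019,-0.35],
    [0.35,0.019,-0.35],
    [0.448,0.019,-0.35],
    [0.448,0.019,-0.3],
    [0.448,0.019,-0.15],
    [0.448,0.019,-0.03],
    [0.448,0.019,-0.03]
  ],
  "delta_rot": [
    [0,0,0],
    [0,0,0],
    [0,0,0],
    [0,0,0],
    [0,0,0],
    [0,0,0],
    [0,0,0],
    [0,0,0]
  ],
  "hand": [-1,0,0.4,0.4,0.4,0.4,0.4,0.4]
}}

```text
clock: 6.35
position: [0.4835, 0.0611, 0.0836]
tool_rot: [-0.002, 0.077, 0.997, -0.0]
wrist_force: [0.3, 0.1, 1.1]
opening: 0.0635
grip_force: 0.0
```

```bash
python3 -c "
from h import *
s=st();print(loc(s));go(s,[-135.6,0,56])
c=shot('wrist','w3')
cv2.imwrite('pics/w3b.png',cv2.resize(c['pixels'][150:340,130:400],(780,549),interpolation=2)[:,:,::-1])"
```

```text
6.35 pos [0.4835 0.0611 0.0836] q [-2.000e-03  7.650e-02  9.971e-01 -4.000e-04] F [0.3 0.1 1.1] op 0.0635 g 0.0
[-136.8098462    -0.69876834   83.60471275]
xyz [-0.007  0.004  0.138] rot [-0.002 -0.008 -0.001]
```

View pics/w3b.png

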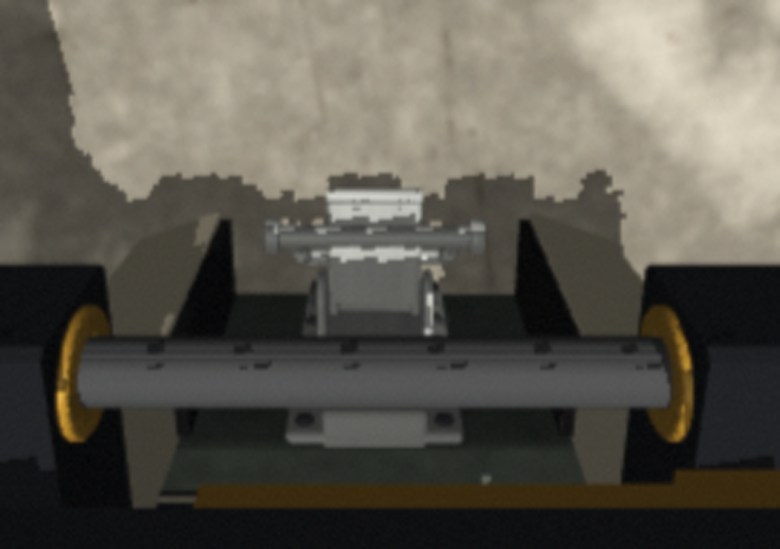

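The bar heads (cols 265–486) are centred between the finger tips (232–520). Now I descend and pinch.

Emit:
{"api": "servo_tool", "payload": {
  "xyz": [
    [-0.006,0.002,0.06],
    [-0.006,0.002,0.11],
    [-0.006,0.002,0.13],
    [-0.006,0.002,0.13],
    [-0.006,0.002,0.13],
    [-0.006,0.002,0.13],
    [-0.006,0.002,0.13]
  ],
  "delta_rot": [
    [0,-0.008,0],
    [0,-0.008,0],
    [0,-0.008,0],
    [0,-0.008,0],
    [0,-0.008,0],
    [0,-0.008,0],
    [0,-0.008,0]
  ],
  "hand": [0.4,0.4,0.3,0.2,0.15,0.1,0.1]
}}

```text
clock: 7.28
position: [0.4855, 0.061, 0.0598]
tool_rot: [0.002, 0.077, 0.997, -0.001]
wrist_force: [-0.2, -3.8, 0.8]
opening: 0.0508
grip_force: 30.0
```

```bash
python3 -c "
from h import *
s=st();print(loc(s),s['ft_torque'])"
```

```text
7.28 pos [0.4855 0.061  0.0598] q [ 1.900e-03  7.660e-02  9.971e-01 -5.000e-04] F [-0.2 -3.8  0.8] op 0.0508 g 30.0
[-134.7982215    -0.46250567   59.81338478] [-0.70935771  0.19980748  0.0079339 ]
```

Emit:
{"api": "servo_tool", "payload": {
  "xyz": [
    [-0.024,0,-0.018],
    [-0.048,0,-0.032],
    [-0.073,0,-0.04],
    [-0.098,0,-0.046],
    [-0.12,0,-0.047],
    [-0.138,0,-0.046],
    [-0.155,0,-0.041],
    [-0.168,0,-0.036],
    [-0.168,0,-0.036]
  ],
  "delta_rot": [
    [0,0,0],
    [0,0,0],
    [0,0,0],
    [0,0,0],
    [0,0,0],
    [0,0,0],
    [0,0,0],
    [0,0,0],
    [0,0,0]
  ],
  "hand": [0.1,0.1,0.1,0.1,0.1,0.1,0.1,0.1,0.1]
}}

```text
clock: 8.4
position: [0.5186, 0.0559, 0.0668]
tool_rot: [0.001, 0.077, 0.997, -0.001]
wrist_force: [-1.2, -4.5, -2.8]
opening: 0.0509
grip_force: 30.0
```

```bash
python3 -c "
from h import *
s=st();print(loc(s),s['ft_torque'])
c=shot('wrist','w4');d=shot('side','d4')
cv2.imwrite('pics/w4b.png',np.hstack([cv2.resize(c['pixels'][190:320,180:340],(400,325),interpolation=2),cv2.resize(d['pixels'][150:290,200:320],(400,467),interpolation=2)[:325]])[:,:,::-1])
"
```

```text
8.4 pos [0.5186 0.0559 0.0668] q [ 1.400e-03  7.650e-02  9.971e-01 -6.000e-04] F [-1.2 -4.5 -2.8] op 0.0509 g 30.0
[-101.28644434   -0.49393265   66.78581095] [-1.11006607  0.26550967  0.10377099]
```

View pics/w4b.png

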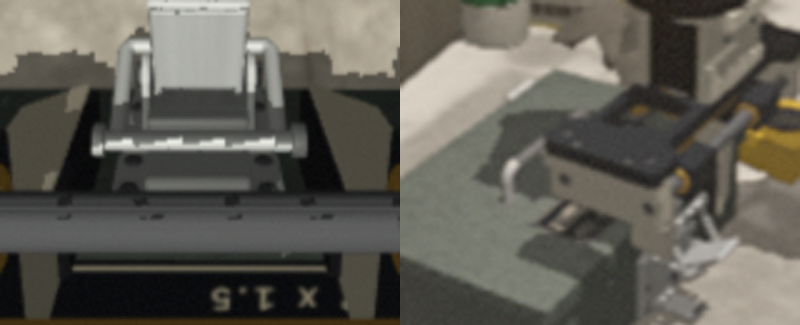

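The left crop shows the bar (row 142) held above the keeper hook, with the lever up and out. Next I feel for the wall.

Emit:
{"api": "servo_tool", "payload": {
  "xyz": [
    [-0.006,0,0],
    [-0.012,0,0],
    [-0.018,0,0],
    [-0.02,0,0],
    [-0.02,0,0]
  ],
  "delta_rot": [
    [0,0,0],
    [0,0,0],
    [0,0,0],
    [0,0,0],
    [0,0,0]
  ],
  "hand": [0.1,0.1,0.1,0.1,0.1]
}}

```text
clock: 9.12
position: [0.5218, 0.0554, 0.0665]
tool_rot: [0.001, 0.076, 0.997, -0.001]
wrist_force: [-1.0, -3.4, -2.8]
opening: 0.0507
grip_force: 30.0
```

Emit:
{"api": "servo_tool", "payload": {
  "xyz": [
    [-0.003,0,0],
    [-0.005,0,0],
    [-0.005,0,0]
  ],
  "delta_rot": [
    [0,0,0],
    [0,0,0],
    [0,0,0]
  ],
  "hand": [0.1,0.1,0.1]
}}

```text
clock: 9.5
position: [0.5227, 0.0552, 0.0665]
tool_rot: [0.001, 0.076, 0.997, -0.001]
wrist_force: [-3.1, -5.1, -2.3]
opening: 0.0509
grip_force: 30.0
```

```bash
python3 -c "
from h import *
s=st();print(loc(s),s['ft_torque'])
o,B=box();q=B.inv().apply((cloud(load('w4')).reshape(-1,3)-o)).reshape(384,512,3)*1000
for v in range(240,254,2): print(v,[q[v,u].round(1).tolist() for u in (238,260)])
"
```

```text
9.5 pos [0.5227 0.0552 0.0665] q [ 7.000e-04  7.640e-02  9.971e-01 -7.000e-04] F [-3.1 -5.1 -2.3] op 0.0509 g 30.0
[-97.09691656  -0.50780123  66.54044076] [-1.01603288  0.44353321  0.05799031]
240 [[-92.5, -14.9, 52.0], [-101.4, 0.5, 68.8]]
242 [[-104.1, -12.8, 76.5], [-105.0, 0.5, 78.1]]
244 [[-104.2, -12.6, 79.1], [-103.9, 0.5, 78.5]]
246 [[-103.2, -12.6, 79.7], [-103.1, 0.5, 79.5]]
248 [[-101.9, -12.6, 79.8], [-102.2, 0.5, 80.4]]
250 [[-99.9, -12.8, 78.6], [-99.8, 0.5, 78.4]]
252 [[-87.9, -14.4, 60.4], [-93.7, 0.5, 70.3]]
```

Emit:
{"api": "servo_tool", "payload": {
  "xyz": [
    [-0.003,0,0],
    [-0.005,0,0],
    [-0.005,0,0]
  ],
  "delta_rot": [
    [0,0,0],
    [0,0,0],
    [0,0,0]
  ],
  "hand": [0.1,0.1,0.1]
}}

```text
clock: 9.88
position: [0.5237, 0.0551, 0.0666]
tool_rot: [0.001, 0.076, 0.997, -0.001]
wrist_force: [-2.7, -5.2, -2.2]
opening: 0.0511
grip_force: 30.0
```

Emit:
{"api": "servo_tool", "payload": {
  "xyz": [
    [-0.003,0,0],
    [-0.005,0,0],
    [-0.005,0,0]
  ],
  "delta_rot": [
    [0,0,0],
    [0,0,0],
    [0,0,0]
  ],
  "hand": [0.1,0.1,0.1]
}}

```text
clock: 10.25
position: [0.5243, 0.0549, 0.0665]
tool_rot: [0.0, 0.076, 0.997, -0.001]
wrist_force: [-3.2, -4.6, -2.4]
opening: 0.051
grip_force: 30.0
```

Emit:
{"api": "servo_tool", "payload": {
  "xyz": [
    [-0.003,0,0],
    [-0.005,0,0],
    [-0.005,0,0]
  ],
  "delta_rot": [
    [0,0,0],
    [0,0,0],
    [0,0,0]
  ],
  "hand": [0.1,0.1,0.1]
}}

```text
clock: 10.62
position: [0.5244, 0.055, 0.0664]
tool_rot: [-0.0, 0.076, 0.997, -0.001]
wrist_force: [-5.6, -3.5, 0.3]
opening: 0.0512
grip_force: 30.0
```

```bash
python3 -c "
from h import *
s=st();print(loc(s),s['ft_torque'])"
```

```text
10.62 pos [0.5244 0.055  0.0664] q [-5.000e-04  7.620e-02  9.971e-01 -8.000e-04] F [-5.6 -3.5  0.3] op 0.0512 g 30.0
[-95.42017513  -0.51089388  66.42449035] [-0.9316496   1.06085086  0.10389922]
```

Emit:
{"api": "servo_tool", "payload": {
  "xyz": [
    [0.005,0,0],
    [0.01,0,0],
    [0.01,0,0.007],
    [0.01,0,0.014],
    [0.01,0,0.02],
    [0.01,0,0.02]
  ],
  "delta_rot": [
    [0,0,0],
    [0,0,0],
    [0,0,0],
    [0,0,0],
    [0,0,0],
    [0,0,0]
  ],
  "hand": [0.1,0.1,0.1,0.1,0.1,0.1]
}}

```text
clock: 11.38
position: [0.5243, 0.055, 0.0634]
tool_rot: [0.001, 0.076, 0.997, -0.001]
wrist_force: [-3.8, -5.5, 4.1]
opening: 0.0508
grip_force: 30.0
```

```bash
python3 -c "
from h import *
s=st();print(loc(s),s['ft_torque'])"
```

```text
11.38 pos [0.5243 0.055  0.0634] q [ 1.300e-03  7.650e-02  9.971e-01 -7.000e-04] F [-3.8 -5.5  4.1] op 0.0508 g 30.0
[-95.5259821   -0.48966144  63.38984897] [-1.10960179  0.74728728  0.0924521 ]
```

Emit:
{"api": "servo_tool", "payload": {
  "xyz": [
    [0.004,0,0],
    [0.007,0,0],
    [0.007,0,0]
  ],
  "delta_rot": [
    [0,0,0],
    [0,0,0],
    [0,0,0]
  ],
  "hand": [0.1,0.1,0.1]
}}

```text
clock: 11.75
position: [0.5241, 0.055, 0.0635]
tool_rot: [0.002, 0.077, 0.997, -0.001]
wrist_force: [-0.8, -5.3, 1.1]
opening: 0.0508
grip_force: 30.0
```

```bash
python3 -c "
from h import *
s=st();print(loc(s),s['ft_torque'])"
```

```text
11.75 pos [0.5241 0.055  0.0635] q [ 2.400e-03  7.660e-02  9.971e-01 -6.000e-04] F [-0.8 -5.3  1.1] op 0.0508 g 30.0
[-95.75061518  -0.49415269  63.47939602] [-1.3032327   0.11893579  0.14022184]
```

Emit:
{"api": "servo_tool", "payload": {
  "xyz": [
    [0.003,0,0.005],
    [0.003,0,0.01],
    [0.003,0,0.015],
    [0.003,0,0.015]
  ],
  "delta_rot": [
    [0,0,0],
    [0,0,0],
    [0,0,0],
    [0,0,0]
  ],
  "hand": [0.1,0.1,0.1,0.1]
}}

```text
clock: 12.25
position: [0.5241, 0.055, 0.0607]
tool_rot: [0.003, 0.077, 0.997, -0.001]
wrist_force: [0.1, -4.7, 0.5]
opening: 0.0511
grip_force: 30.0
```

```bash
python3 -c "
from h import *
s=st();print(loc(s),s['ft_torque'])"
```

```text
12.25 pos [0.5241 0.055  0.0607] q [ 2.900e-03  7.670e-02  9.971e-01 -5.000e-04] F [ 0.1 -4.7  0.5] op 0.0511 g 30.0
[-95.73267766  -0.52834037  60.73480583] [-1.29976057  0.01688012  0.10791825]
```

Emit:
{"api": "servo_tool", "payload": {
  "xyz": [
    [0,0,0.005],
    [0,0,0.01],
    [0,0,0.015],
    [0,0,0.015]
  ],
  "delta_rot": [
    [0,0,0],
    [0,0,0],
    [0,0,0],
    [0,0,0]
  ],
  "hand": [0.1,0.1,0.1,0.1]
}}

```text
clock: 12.75
position: [0.524, 0.055, 0.0577]
tool_rot: [0.003, 0.077, 0.997, -0.001]
wrist_force: [0.6, -6.1, 1.4]
opening: 0.0505
grip_force: 30.0
```

Emit:
{"api": "servo_tool", "payload": {
  "xyz": [
    [0,0,0.004],
    [0,0,0.008],
    [0,0,0.008]
  ],
  "delta_rot": [
    [0,0,0],
    [0,0,0],
    [0,0,0]
  ],
  "hand": [0.1,0.1,0.1]
}}

```text
clock: 13.12
position: [0.524, 0.055, 0.0562]
tool_rot: [0.003, 0.077, 0.997, -0.001]
wrist_force: [-0.6, -5.8, 2.1]
opening: 0.0509
grip_force: 30.0
```

```bash
python3 -c "
from h import *
s=st();print(loc(s),s['ft_torque'])"
```

```text
13.12 pos [0.524  0.055  0.0562] q [ 2.800e-03  7.660e-02  9.971e-01 -5.000e-04] F [-0.6 -5.8  2.1] op 0.0509 g 30.0
[-95.80962457  -0.49453737  56.1748019 ] [-1.37274479  0.08194525  0.08423947]
```

Emit:
{"api": "servo_tool", "payload": {
  "xyz": [
    [0,0,0.004],
    [0,0,0.008],
    [0,0,0.008]
  ],
  "delta_rot": [
    [0,0,0],
    [0,0,0],
    [0,0,0]
  ],
  "hand": [0.1,0.1,0.1]
}}

```text
clock: 13.5
position: [0.524, 0.055, 0.0549]
tool_rot: [0.003, 0.077, 0.997, -0.001]
wrist_force: [-1.1, -6.7, 5.1]
opening: 0.0504
grip_force: 30.0
```

Emit:
{"api": "servo_tool", "payload": {
  "xyz": [
    [0.005,0,0],
    [0.012,0,0],
    [0.012,0,0]
  ],
  "delta_rot": [
    [0,0,0],
    [0,0,0],
    [0,0,0]
  ],
  "hand": [0.1,0.1,0.1]
}}

```text
clock: 13.88
position: [0.5229, 0.0552, 0.0551]
tool_rot: [0.004, 0.077, 0.997, -0.0]
wrist_force: [0.9, -6.6, 2.9]
opening: 0.0509
grip_force: 30.0
```

```bash
python3 -c "
from h import *
s=st();print(loc(s),s['ft_torque'])"
```

```text
13.88 pos [0.5229 0.0552 0.0551] q [ 4.00e-03  7.68e-02  9.97e-01 -4.00e-04] F [ 0.9 -6.6  2.9] op 0.0509 g 30.0
[-96.90967234  -0.51184262  55.13530536] [-1.45195073 -0.22188501  0.1251192 ]
```

Emit:
{"api": "servo_tool", "payload": {
  "xyz": [
    [0.005,0,0],
    [0.01,0,0],
    [0.01,0,0]
  ],
  "delta_rot": [
    [0,0,0],
    [0,0,0],
    [0,0,0]
  ],
  "hand": [0.1,0.1,0.1]
}}

```text
clock: 14.25
position: [0.5223, 0.0553, 0.0553]
tool_rot: [0.005, 0.077, 0.997, -0.0]
wrist_force: [4.2, -7.0, 0.1]
opening: 0.0511
grip_force: 30.0
```

```bash
python3 -c "
from h import *
s=st();print(loc(s),s['ft_torque'])"
```

```text
14.25 pos [0.5223 0.0553 0.0553] q [ 5.20e-03  7.69e-02  9.97e-01 -3.00e-04] F [ 4.2 -7.   0.1] op 0.0511 g 30.0
[-97.56666398  -0.47837511  55.30725866] [-1.67093694 -0.89302926  0.09492675]
```

Hooked: the lip resists the outward tug and the bar is on the floor. I'll release and check.

Emit:
{"api": "servo_tool", "payload": {
  "xyz": [
    [-0.008,0,0],
    [-0.01,0,0],
    [-0.01,0,0],
    [-0.01,0,0],
    [-0.01,0,-0.1],
    [-0.01,0,-0.35],
    [0.0,0,-0.45],
    [0.0,0,-0.45]
  ],
  "delta_rot": [
    [0,0,0],
    [0,0,0],
    [0,0,0],
    [0,0,0],
    [0,0,0],
    [0,0,0],
    [0,0,0],
    [0,0,0]
  ],
  "hand": [0.1,0.2,0.4,0.4,0.4,0.4,0.4,0.4]
}}

```text
clock: 15.25
position: [0.5193, 0.0578, 0.1454]
tool_rot: [0.004, 0.076, 0.997, 0.0]
wrist_force: [0.2, -0.1, -0.2]
opening: 0.0643
grip_force: 0.0
```

Emit:
{"api": "servo_tool", "payload": {
  "xyz": [
    [-0.15,0,0],
    [-0.3,0,0],
    [-0.3,0,0]
  ],
  "delta_rot": [
    [0,0,0],
    [0,0,0],
    [0,0,0]
  ],
  "hand": [-1,-1,-1]
}}

```text
clock: 15.62
position: [0.5783, 0.0474, 0.1424]
tool_rot: [0.002, 0.077, 0.997, -0.0]
wrist_force: [-0.7, -0.2, -0.1]
opening: 0.0388
grip_force: 0.0
```

```bash
python3 -c "
from h import *
s=st();print(loc(s),s['ft_torque'])
c=shot('wrist','w5')
o,B=box();q=B.inv().apply((cloud(c).reshape(-1,3)-o)).reshape(384,512,3)*1000
# pixels near latch
m=(abs(q[...,1])<35)&(q[...,0]>-150)&(q[...,0]<-84)&(q[...,2]>5)
vv,uu=np.where(m);print(vv.min(),vv.max(),uu.min(),uu.max())
v0,v1,u0,u1=vv.min()-8,vv.max()+15,uu.min()-10,uu.max()+10
A=c['pixels'][v0:v1,u0:u1];f=min(780/A.shape[1],580/A.shape[0]);cv2.imwrite('pics/w5b.png',cv2.resize(A,None,fx=f,fy=f,interpolation=2)[:,:,::-1]);print(v0,u0,f)
for y in (0,20,24):
  u=np.where(abs(q[...,1]-y)<.7)
  k=q[u];k=k[(k[:,0]>-150)&(k[:,0]<-84)&(k[:,2]>5)];k=k[np.argsort(k[:,0])];print(y,k[::max(1,len(k)//30),::2].round(0).astype(int).tolist())
"
```

```text
15.62 pos [0.5783 0.0474 0.1424] q [ 1.500e-03  7.670e-02  9.971e-01 -1.000e-04] F [-0.7 -0.2 -0.1] op 0.0388 g 0.0
[-40.94227912   0.20914064 142.43182548] [0.01479141 0.05583849 0.00994854]
83 155 218 298
75 208 6.105263157894737
0 [[-141, 44], [-139, 45], [-137, 46], [-136, 46], [-134, 46], [-132, 47], [-131, 47], [-129, 47], [-127, 50], [-126, 49], [-124, 49], [-122, 48], [-121, 49], [-118, 50], [-117, 51], [-115, 50], [-113, 51], [-112, 52], [-110, 51], [-108, 52], [-106, 50], [-105, 51], [-104, 69], [-103, 49], [-101, 71], [-99, 69], [-98, 70], [-96, 67], [-94, 66], [-94, 70], [-93, 81], [-91, 82], [-90, 81], [-88, 81], [-86, 81], [-85, 81]]
20 [[-119, 44], [-117, 46], [-116, 49], [-114, 51], [-112, 53], [-112, 54], [-111, 53], [-110, 55], [-109, 55], [-108, 57], [-108, 58], [-107, 59], [-106, 60], [-105, 61], [-104, 63], [-103, 65], [-102, 65], [-100, 67], [-99, 69], [-99, 68], [-98, 68], [-97, 68], [-88, 77], [-88, 63], [-88, 68], [-87, 13], [-87, 72], [-87, 38], [-87, 30], [-86, 80], [-85, 80]]
24 [[-102, 68], [-101, 69], [-101, 69], [-100, 70], [-100, 70], [-100, 70], [-99, 69], [-99, 71], [-99, 70], [-98, 71], [-98, 70], [-97, 69], [-96, 69], [-95, 69], [-94, 68], [-94, 67]]
```

View pics/w5b.png

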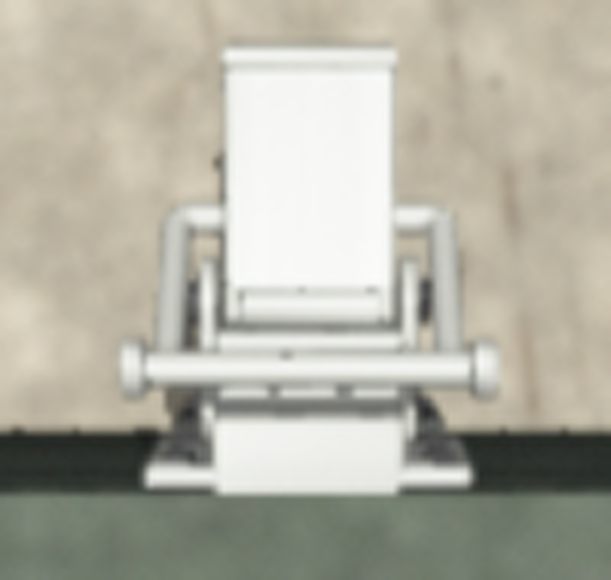

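The crop shows the bar (row 368) lying in the hook pocket between the lip and the wall, and the lever a little below straight out (a≈1.39). Next I tilt the closed fingers and press the lever.

```bash
python3 -c "
from h import *
s=st();go(s,[-150,0,130],.4);go(s,[-141,0,62],.4)"
```

```text
15.68 pos [0.5768 0.0478 0.1422] q [ 6.000e-04  7.640e-02  9.971e-01 -2.000e-04] F [-1.1  0.6 -0. ] op 0.0348 g 0.0
xyz [ 0.537 -0.002  0.061] rot [-0.    -0.798 -0.   ]
xyz [ 0.493 -0.002  0.401] rot [-0.    -0.798 -0.   ]
```

Emit:
{"api": "servo_tool", "payload": {
  "xyz": [
    [0.2,0,0],
    [0.4,0,0.03],
    [0.5,0,0.06],
    [0.5,0,0.2],
    [0.495,0,0.35],
    [0.495,0,0.39],
    [0.495,0,0.39]
  ],
  "delta_rot": [
    [0,-0.2,0],
    [0,-0.5,0],
    [0,-0.798,0],
    [0,-0.798,0],
    [0,-0.798,0],
    [0,-0.798,0],
    [0,-0.798,0]
  ],
  "hand": [-1,-1,-1,-1,-1,-1,-1]
}}

```text
clock: 16.55
position: [0.4772, 0.0626, 0.0639]
tool_rot: [0.197, 0.074, 0.977, -0.016]
wrist_force: [-0.6, -0.2, -0.2]
opening: 0.0007
grip_force: 0.0
```

```bash
python3 -c "
from h import *
s=st();print(loc(s),s['ft_torque'],np.round(s['joints'],2))
for t in ([-140.5,0,45],[-140.5,0,40.4],[-139,0,32.8],[-136.9,0,28.2],[-133.9,0,24.1],[-130,0,20.6],[-125.7,0,18],[-120.8,0,16.3],[-118,0,15.5]): go(s,t,.4)"
```

```text
16.55 pos [0.4772 0.0626 0.0639] q [ 0.1973  0.0736  0.9775 -0.0158] F [-0.6 -0.2 -0.2] op 0.0007 g 0.0
[-143.26421771   -0.15912607   63.85964453] [ 0.0349715   0.44709394 -0.06126215] [-0.32  0.31 -0.    2.41  1.23  0.19 -0.09]
xyz [0.024 0.001 0.092] rot [-0.002 -0.003  0.005]
xyz [0.033 0.001 0.113] rot [-0.002 -0.003  0.005]
xyz [0.041 0.001 0.151] rot [-0.002 -0.003  0.005]
xyz [0.04  0.001 0.177] rot [-0.002 -0.003  0.005]
xyz [0.034 0.001 0.201] rot [-0.002 -0.003  0.005]
xyz [0.023 0.001 0.225] rot [-0.002 -0.003  0.005]
xyz [0.008 0.001 0.245] rot [-0.002 -0.003  0.005]
xyz [-0.011  0.001  0.263] rot [-0.002 -0.003  0.005]
xyz [-0.023  0.001  0.272] rot [-0.002 -0.003  0.005]
```

Emit:
{"api": "servo_tool", "payload": {
  "xyz": [
    [0,0,-0.05],
    [0,0,-0.05],
    [0,0,-0.05]
  ],
  "delta_rot": [
    [0,0.2,0],
    [0,0.4,0],
    [0,0.4,0]
  ],
  "hand": [-1,-1,-1]
}}

```text
clock: 16.92
position: [0.4747, 0.0645, 0.0754]
tool_rot: [0.099, 0.075, 0.992, -0.006]
wrist_force: [0.2, -0.9, -1.0]
opening: 0.0004
grip_force: 0.0
```

```bash
python3 -c "
from h import *
s=st();print(loc(s),s['ft_torque'],np.round(s['joints'],2))
for t in ([-141,0,46],[-141,0,42.2],[-139.6,0,34.6],[-137.4,0,30],[-134.4,0,25.9],[-130.6,0,22.4],[-126.2,0,19.8],[-121.3,0,18.1],[-119,0,17.5]): go(s,t,.2)"
```

```text
16.93 pos [0.4747 0.0645 0.0754] q [ 0.0988  0.0751  0.9923 -0.0061] F [ 0.2 -0.9 -1. ] op 0.0004 g 0.0
[-145.94997957    1.38332793   75.3719899 ] [-0.04082318  0.2467504  -0.03843006] [ 0.1   0.34 -0.39  2.25  0.49  0.44  0.73]
xyz [ 0.005 -0.007  0.149] rot [ 0.006 -0.004  0.003]
xyz [ 0.008 -0.007  0.167] rot [ 0.006 -0.004  0.003]
xyz [ 0.009 -0.008  0.206] rot [ 0.006 -0.004  0.003]
xyz [ 0.003 -0.008  0.231] rot [ 0.006 -0.004  0.003]
xyz [-0.008 -0.008  0.254] rot [ 0.006 -0.004  0.003]
xyz [-0.023 -0.008  0.275] rot [ 0.006 -0.004  0.003]
xyz [-0.042 -0.008  0.292] rot [ 0.006 -0.004  0.003]
xyz [-0.064 -0.008  0.305] rot [ 0.006 -0.004  0.003]
xyz [-0.075 -0.008  0.31 ] rot [ 0.006 -0.004  0.003]
```

Emit:
{"api": "servo_tool", "payload": {
  "xyz": [
    [0.003,-0.007,0.08],
    [0.005,-0.007,0.14],
    [0.006,-0.007,0.158],
    [0.008,-0.007,0.168],
    [0.009,-0.007,0.178],
    [0.009,-0.008,0.188],
    [0.009,-0.008,0.198],
    [0.009,-0.008,0.206],
    [0.009,-0.008,0.206]
  ],
  "delta_rot": [
    [0,0,0],
    [0,0,0],
    [0,0,0],
    [0,0,0],
    [0,0,0],
    [0,0,0],
    [0,0,0],
    [0,0,0],
    [0,0,0]
  ],
  "hand": [-1,-1,-1,-1,-1,-1,-1,-1,-1]
}}

```text
clock: 18.05
position: [0.4821, 0.0608, 0.0339]
tool_rot: [0.101, 0.076, 0.992, -0.008]
wrist_force: [-2.6, -1.4, 1.7]
opening: 0.0004
grip_force: 1.8
```

```bash
python3 -c "
from h import *
s=st();print(loc(s),s['ft_torque'],np.round(s['joints'],2))
for t in ([-139.6,0,34.6],[-137.4,0,30],[-134.4,0,25.9],[-130.6,0,22.4],[-126.2,0,19.8],[-121.3,0,18.1],[-119,0,17.5]): go(s,t,.2)"
```

```text
18.05 pos [0.4821 0.0608 0.0339] q [ 0.1008  0.0758  0.992  -0.0077] F [-2.6 -1.4  1.7] op 0.0004 g 1.8
[-138.15561379   -1.21687917   33.93399627] [-0.31397708  0.82479277 -0.07072196] [ 0.02  0.43 -0.29  2.25  0.61  0.35  0.62]
xyz [ 0.006  0.006 -0.005] rot [0.    0.005 0.   ]
xyz [0.    0.006 0.02 ] rot [0.    0.005 0.   ]
xyz [-0.01   0.006  0.043] rot [0.    0.005 0.   ]
xyz [-0.025  0.006  0.064] rot [0.    0.005 0.   ]
xyz [-0.044  0.006  0.081] rot [0.    0.005 0.   ]
xyz [-0.067  0.006  0.095] rot [0.    0.005 0.   ]
xyz [-0.077  0.006  0.1  ] rot [0.    0.005 0.   ]
```

Emit:
{"api": "servo_tool", "payload": {
  "xyz": [
    [0.003,0.006,0.007],
    [0.001,0.006,0.014],
    [-0.001,0.006,0.021],
    [-0.004,0.006,0.028],
    [-0.008,0.006,0.036],
    [-0.012,0.006,0.043],
    [-0.012,0.006,0.043]
  ],
  "delta_rot": [
    [0,0,0],
    [0,0,0],
    [0,0,0],
    [0,0,0],
    [0,0,0],
    [0,0,0],
    [0,0,0]
  ],
  "hand": [-1,-1,-1,-1,-1,-1,-1]
}}

```text
clock: 18.92
position: [0.4866, 0.0617, 0.0261]
tool_rot: [0.101, 0.076, 0.992, -0.007]
wrist_force: [-0.9, -0.8, 0.2]
opening: 0.0004
grip_force: 0.7
```

```bash
python3 -c "
from h import *
s=st();print(loc(s),s['ft_torque'],np.round(s['joints'],2))
for t in ([-134.4,0,25.9],[-130.6,0,22.4],[-126.2,0,19.8],[-121.3,0,18.1],[-119,0,17.5]): go(s,t,.2)"
```

```text
18.93 pos [0.4866 0.0617 0.0261] q [ 0.1011  0.0757  0.992  -0.0074] F [-0.9 -0.8  0.2] op 0.0004 g 0.7
[-133.75920735    0.38096448   26.08777066] [-0.17987272  0.51578775 -0.06551655] [ 0.    0.45 -0.27  2.24  0.63  0.33  0.6 ]
xyz [ 0.003 -0.002  0.   ] rot [0.002 0.006 0.001]
xyz [-0.012 -0.002  0.021] rot [0.002 0.006 0.001]
xyz [-0.031 -0.002  0.038] rot [0.002 0.006 0.001]
xyz [-0.053 -0.002  0.052] rot [0.002 0.006 0.001]
xyz [-0.064 -0.002  0.057] rot [0.002 0.006 0.001]
```

```bash
python3 -c "
from h import *
o,B=box()
for n in('side','scene'):
  c=shot(n,n[0]+'6');q=B.inv().apply((cloud(c).reshape(-1,3)-o))*1000
  m=(abs(q[:,1])<30)&(q[:,0]>-150)&(q[:,0]<-90)&(q[:,2]>4)&(q[:,2]<85)
  k=q[m];k=k[np.lexsort((k[:,0],k[:,1]//8))]
  print(n,len(k))
  for b in range(-4,4):
    t=k[(k[:,1]//8)==b]; print(b*8,t[::max(1,len(t)//24),::2].round(0).astype(int).tolist())
  m=(abs(q[:,1])>60)&(abs(q[:,1])<110)&(q[:,0]>-75)&(q[:,0]<60)&(q[:,2]>70)&(q[:,2]<90);print('lid',np.polyfit(q[m][:,0],q[m][:,2],1))
"
```

```text
side 42
-32 []
-24 []
-16 []
-8 [[-105, 9], [-103, 12], [-101, 11], [-98, 9], [-98, 11], [-95, 10], [-92, 12], [-90, 12]]
0 [[-117, 12], [-117, 9], [-117, 12], [-116, 12], [-114, 13], [-114, 10], [-112, 11], [-111, 10], [-109, 10], [-108, 9], [-108, 11], [-107, 10], [-106, 11], [-105, 12], [-104, 10], [-103, 11], [-102, 10], [-100, 10], [-99, 12], [-97, 10], [-97, 10], [-95, 11], [-94, 10], [-94, 11], [-93, 11], [-92, 11], [-92, 14], [-90, 6]]
8 [[-122, 4], [-93, 11], [-93, 13], [-91, 11], [-91, 13]]
16 []
24 [[-137, 4]]
lid [-8.92916107e-03  7.96630154e+01]
scene 70
-32 [[-98, 63], [-96, 59], [-96, 63], [-95, 64], [-94, 61], [-93, 62]]
-24 [[-98, 64], [-97, 63], [-95, 62], [-94, 46], [-91, 42]]
-16 [[-99, 66], [-98, 60], [-97, 63], [-96, 63], [-95, 63], [-93, 59], [-92, 71], [-92, 65], [-92, 59], [-92, 75], [-91, 78], [-90, 57]]
-8 [[-101, 62], [-100, 64], [-100, 65], [-99, 64], [-98, 64], [-97, 62], [-96, 62], [-95, 63], [-94, 62], [-92, 57], [-91, 77], [-91, 75], [-91, 63], [-91, 58], [-91, 69], [-91, 80], [-91, 77]]
0 [[-99, 66], [-97, 63], [-96, 63], [-95, 62], [-93, 58], [-92, 59], [-92, 65], [-92, 69], [-91, 60], [-91, 65], [-91, 72], [-91, 70], [-91, 75], [-90, 79]]
8 [[-101, 48], [-101, 51], [-100, 63], [-99, 67], [-98, 43], [-97, 64], [-96, 61], [-95, 63], [-92, 58]]
16 [[-99, 66], [-99, 62], [-98, 65], [-97, 64], [-96, 66], [-95, 61], [-94, 63]]
24 []
lid [-8.53181947e-03  7.74887581e+01]
```

The lid slope has dropped from 0.033 to 0.009 and the bar's top from about 70 to 64 mm, so the latch is drawing down. I continue.

Emit:
{"api": "servo_tool", "payload": {
  "xyz": [
    [-0.004,-0.002,0.007],
    [-0.008,-0.002,0.014],
    [-0.012,-0.002,0.021],
    [-0.018,-0.002,0.027],
    [-0.024,-0.002,0.033],
    [-0.031,-0.002,0.038],
    [-0.031,-0.002,0.038]
  ],
  "delta_rot": [
    [0,0,0],
    [0,0,0],
    [0,0,0],
    [0,0,0],
    [0,0,0],
    [0,0,0],
    [0,0,0]
  ],
  "hand": [-1,-1,-1,-1,-1,-1,-1]
}}

```text
clock: 19.9
position: [0.4937, 0.0598, 0.0199]
tool_rot: [0.101, 0.076, 0.992, -0.008]
wrist_force: [-2.4, 0.6, 2.2]
opening: 0.0004
grip_force: 1.2
```

```bash
python3 -c "
from h import *
s=st();print(loc(s),s['ft_torque'],np.round(s['joints'],2))
for t in ([-126.2,0,19.8],[-121.3,0,18.1],[-119,0,17.5]): go(s,t,.2)"
```

```text
19.9 pos [0.4937 0.0598 0.0199] q [ 0.1008  0.0758  0.992  -0.0078] F [-2.4  0.6  2.2] op 0.0004 g 1.2
[-126.53425962   -0.43971373   19.91859635] [ 0.1368109   0.54131847 -0.00552876] [-0.    0.47 -0.26  2.23  0.64  0.33  0.6 ]
xyz [-0.002  0.002  0.001] rot [-0.     0.005  0.001]
xyz [-0.024  0.002  0.014] rot [-0.     0.005  0.001]
xyz [-0.034  0.002  0.019] rot [-0.     0.005  0.001]
```

Emit:
{"api": "servo_tool", "payload": {
  "xyz": [
    [-0.006,0.002,0.002],
    [-0.012,0.002,0.004],
    [-0.018,0.002,0.006],
    [-0.018,0.002,0.006]
  ],
  "delta_rot": [
    [0,0,0],
    [0,0,0],
    [0,0,0],
    [0,0,0]
  ],
  "hand": [-1,-1,-1,-1]
}}

```text
clock: 20.4
position: [0.4946, 0.0596, 0.0191]
tool_rot: [0.099, 0.075, 0.992, -0.009]
wrist_force: [-12.5, 1.9, 12.7]
opening: 0.0006
grip_force: 7.0
```

```bash
python3 -c "
from h import *
s=st();print(loc(s),s['ft_torque'],np.round(s['joints'],2))
for t in ([-121.3,0,18.1],[-119,0,17.5]): go(s,t,.2)"
```

```text
20.4 pos [0.4946 0.0596 0.0191] q [ 0.0989  0.0754  0.9922 -0.0086] F [-12.5   1.9  12.7] op 0.0006 g 7.0
[-125.5639169    -0.47339867   19.06266156] [0.41508972 2.18166142 0.01657427] [ 0.    0.47 -0.27  2.23  0.64  0.33  0.6 ]
xyz [-0.02   0.002  0.009] rot [-0.004 -0.002  0.003]
xyz [-0.031  0.002  0.014] rot [-0.004 -0.002  0.003]
```

Emit:
{"api": "servo_tool", "payload": {
  "xyz": [
    [0,0,-0.006],
    [-0.002,0,-0.01],
    [-0.004,0,-0.01],
    [-0.004,0,-0.01]
  ],
  "delta_rot": [
    [0,0,0],
    [0,0,0],
    [0,0,0],
    [0,0,0]
  ],
  "hand": [-1,-1,-1,-1]
}}

```text
clock: 20.9
position: [0.4943, 0.0595, 0.02]
tool_rot: [0.098, 0.075, 0.992, -0.008]
wrist_force: [-7.5, 3.1, -0.8]
opening: 0.0005
grip_force: 3.7
```

```bash
python3 -c "
from h import *
s=st();print(loc(s),s['ft_torque'])"
```

```text
20.9 pos [0.4943 0.0595 0.02  ] q [ 0.098   0.0754  0.9923 -0.0084] F [-7.5  3.1 -0.8] op 0.0005 g 3.7
[-125.90815109   -0.56530667   20.01584779] [0.66397022 1.93608406 0.04930529]
```

Emit:
{"api": "servo_tool", "payload": {
  "xyz": [
    [-0.006,0,0.001],
    [-0.01,0,0.002],
    [-0.01,0,0.002]
  ],
  "delta_rot": [
    [0,0,0],
    [0,0,0],
    [0,0,0]
  ],
  "hand": [-1,-1,-1]
}}

```text
clock: 21.28
position: [0.4946, 0.0595, 0.0197]
tool_rot: [0.097, 0.075, 0.992, -0.009]
wrist_force: [-11.7, 4.3, 5.0]
opening: 0.0002
grip_force: 6.6
```

Emit:
{"api": "servo_tool", "payload": {
  "xyz": [
    [-0.006,0,0.001],
    [-0.006,0,0.001]
  ],
  "delta_rot": [
    [0,0,0],
    [0,0,0]
  ],
  "hand": [-1,-1]
}}

```text
clock: 21.52
position: [0.4948, 0.0594, 0.0195]
tool_rot: [0.096, 0.075, 0.993, -0.009]
wrist_force: [-14.4, 4.5, 7.2]
opening: 0.0004
grip_force: 8.4
```

```bash
python3 -c "
from h import *
s=st();print(loc(s),s['ft_torque'])"
```

```text
21.52 pos [0.4948 0.0594 0.0195] q [ 0.0962  0.0749  0.9925 -0.0089] F [-14.4   4.5   7.2] op 0.0004 g 8.4
[-125.35310809   -0.59857911   19.51357405] [0.91061095 3.17950166 0.10130247]
```

Emit:
{"api": "servo_tool", "payload": {
  "xyz": [
    [-0.006,0,-0.002],
    [-0.01,0,-0.003],
    [-0.01,0,-0.003]
  ],
  "delta_rot": [
    [0,0,0],
    [0,0,0],
    [0,0,0]
  ],
  "hand": [-1,-1,-1]
}}

```text
clock: 21.9
position: [0.4949, 0.0593, 0.0197]
tool_rot: [0.095, 0.075, 0.993, -0.009]
wrist_force: [-17.2, 5.9, 5.1]
opening: 0.0006
grip_force: 9.3
```

Emit:
{"api": "servo_tool", "payload": {
  "xyz": [
    [-0.005,0,0],
    [-0.005,0,0]
  ],
  "delta_rot": [
    [0,0,0],
    [0,0,0]
  ],
  "hand": [-1,-1]
}}

```text
clock: 22.15
position: [0.495, 0.0593, 0.0196]
tool_rot: [0.094, 0.074, 0.993, -0.009]
wrist_force: [-18.2, 7.0, 5.8]
opening: 0.0004
grip_force: 10.4
```

```bash
python3 -c "
from h import *
s=st();print(loc(s),s['ft_torque'])"
```

```text
22.15 pos [0.495  0.0593 0.0196] q [ 0.0942  0.0744  0.9927 -0.0092] F [-18.2   7.    5.8] op 0.0004 g 10.4
[-125.09393176   -0.64654928   19.64417296] [1.34366871 4.15694328 0.14824199]
```

Emit:
{"api": "servo_tool", "payload": {
  "xyz": [
    [-0.005,0.005,-0.002],
    [-0.008,0.006,-0.003],
    [-0.008,0.006,-0.003]
  ],
  "delta_rot": [
    [0,0,0],
    [0,0,0],
    [0,0,0]
  ],
  "hand": [-1,-1,-1]
}}

```text
clock: 22.52
position: [0.4951, 0.0594, 0.0197]
tool_rot: [0.093, 0.075, 0.993, -0.01]
wrist_force: [-20.3, 5.0, 3.8]
opening: 0.0002
grip_force: 10.8
```

```bash
python3 -c "
from h import *
s=st();print(loc(s),s['ft_torque'])"
```

```text
22.52 pos [0.4951 0.0594 0.0197] q [ 0.0928  0.0748  0.9928 -0.01  ] F [-20.3   5.    3.8] op 0.0002 g 10.8
[-125.09028961   -0.60758916   19.7494482 ] [1.1873316  4.57840583 0.0167803 ]
```

Emit:
{"api": "servo_tool", "payload": {
  "xyz": [
    [0.025,0,-0.005],
    [0.05,0,-0.01],
    [0.05,0,0.0],
    [0.05,0,0.006],
    [0.05,0,0.006]
  ],
  "delta_rot": [
    [0,0,0],
    [0,0,0],
    [0,0,0],
    [0,0,0],
    [0,0,0]
  ],
  "hand": [-1,-1,-1,-1,-1]
}}

```text
clock: 23.15
position: [0.4948, 0.0608, 0.0206]
tool_rot: [0.1, 0.076, 0.992, -0.008]
wrist_force: [-9.1, 1.4, 9.1]
opening: 0.0003
grip_force: 5.6
```

```bash
python3 -c "
from h import *
s=st();print(loc(s),s['ft_torque'])
go(s,[-126,0,16.5],.2)
o,B=box();c=shot('wrist','w7');q=B.inv().apply((cloud(c).reshape(-1,3)-o))*1000
k=q[(abs(q[:,1])<13)&(q[:,0]>-150)&(q[:,0]<-84)&(q[:,2]>4)&(q[:,2]<85)];print(len(k));k=k[np.argsort(k[:,2])];print(k[::max(1,len(k)//30)].round(0).astype(int).tolist())
cv2.imwrite('pics/w7.png',c['pixels'][:,:,::-1])"
```

```text
23.15 pos [0.4948 0.0608 0.0206] q [ 0.1     0.0758  0.9921 -0.0084] F [-9.1  1.4  9.1] op 0.0003 g 5.6
[-125.56232467    0.72484521   20.59790368] [ 0.2127924   1.82796958 -0.06809014]
xyz [ 0.006 -0.004  0.02 ] rot [-0.003  0.002  0.001]
1256
[[-134, 1, 19], [-135, 2, 22], [-137, -6, 24], [-136, 2, 26], [-136, 2, 27], [-139, 4, 29], [-139, -12, 30], [-139, 11, 31], [-138, -3, 32], [-138, 1, 34], [-139, 11, 35], [-140, -10, 36], [-140, -2, 37], [-138, 1, 38], [-140, -10, 38], [-140, -8, 39], [-141, -10, 40], [-141, -7, 41], [-141, -3, 41], [-141, 5, 42], [-139, 2, 44], [-86, 3, 45], [-140, 0, 48], [-141, -1, 51], [-142, 1, 54], [-143, 0, 56], [-104, 0, 59], [-144, 1, 61], [-128, 1, 67], [-129, 3, 68], [-132, 4, 75]]
```

Emit:
{"api": "servo_tool", "payload": {
  "xyz": [
    [0.03,0,-0.01],
    [0.08,0,-0.1],
    [0.08,0,-0.4],
    [0.05,0,-0.6],
    [-0.2,0,-0.6],
    [-0.4,0,-0.55],
    [-0.45,0,-0.5],
    [-0.45,0,-0.5]
  ],
  "delta_rot": [
    [0,0,0],
    [0,0,0],
    [0,0,0],
    [0,0,0],
    [0,0.2,0],
    [0,0.4,0],
    [0,0.4,0],
    [0,0.4,0]
  ],
  "hand": [-1,-1,-1,-1,-1,-1,-1,-1]
}}

```text
clock: 24.2
position: [0.5636, 0.0503, 0.1357]
tool_rot: [0.001, 0.077, 0.997, 0.0]
wrist_force: [-0.7, 0.2, -0.4]
opening: 0.0005
grip_force: 0.0
```

```bash
python3 -c "
from h import *
s=st();print(loc(s),s['ft_torque'])
c=shot('wrist','w8')
o,B=box();q=B.inv().apply((cloud(c).reshape(-1,3)-o)).reshape(384,512,3)*1000
for y in (-10,0,10,20,-20,25):
  k=q[abs(q[...,1]-y)<.7];k=k[(k[:,0]>-150)&(k[:,0]<-84)&(k[:,2]>5)];k=k[np.argsort(k[:,0])];print(y,k[::max(1,len(k)//30),::2].round(0).astype(int).tolist())
d=shot('side','d8')
m=(abs(q[...,1])<35)&(q[...,0]>-150)&(q[...,0]<-84)&(q[...,2]>5)
vv,uu=np.where(m);v0,v1,u0,u1=vv.min()-8,vv.max()+15,uu.min()-10,uu.max()+10;print(v0,v1,u0,u1)
A=cv2.resize(c['pixels'][v0:v1,u0:u1],(400,int(400*(v1-v0)/(u1-u0))),interpolation=2)
D=cv2.resize(d['pixels'][190:260,245:305],(400,467),interpolation=2)
h=min(A.shape[0],D.shape[0],590);cv2.imwrite('pics/w8b.png',np.hstack([A[:h],D[:h]])[:,:,::-1])
"
```

```text
24.2 pos [0.5636 0.0503 0.1357] q [0.0011 0.0768 0.997  0.    ] F [-0.7  0.2 -0.4] op 0.0005 g 0.0
[-56.00842745   0.8289768  135.68879605] [ 0.03415043  0.08785154 -0.01404773]
-10 [[-117, 14], [-113, 40], [-110, 48], [-105, 50], [-103, 66], [-98, 64], [-94, 69], [-93, 211], [-93, 225], [-92, 222], [-92, 210], [-92, 215], [-92, 223], [-92, 218], [-92, 207], [-92, 225], [-92, 224], [-92, 217], [-92, 215], [-92, 223], [-92, 222], [-91, 220], [-91, 226], [-90, 226], [-89, 225], [-89, 225], [-88, 226], [-88, 78], [-87, 225], [-86, 226], [-86, 225], [-85, 225], [-85, 79]]
0 [[-117, 14], [-114, 33], [-113, 43], [-110, 47], [-108, 50], [-106, 51], [-103, 65], [-102, 67], [-99, 64], [-96, 64], [-94, 77], [-94, 67], [-92, 79], [-91, 216], [-90, 216], [-90, 217], [-90, 219], [-89, 219], [-89, 221], [-89, 78], [-88, 221], [-87, 217], [-87, 217], [-87, 217], [-87, 215], [-87, 218], [-86, 80], [-86, 221], [-86, 222], [-85, 223], [-85, 79], [-85, 217], [-85, 221], [-85, 220], [-84, 78]]
10 [[-117, 13], [-113, 40], [-107, 49], [-103, 50], [-98, 65], [-94, 77], [-93, 212], [-93, 214], [-92, 220], [
[... 725 characters left out ...]
-92, 217], [-92, 208], [-92, 217], [-92, 214], [-92, 217], [-92, 221], [-92, 219], [-92, 212], [-92, 220], [-92, 216], [-92, 226], [-92, 216], [-91, 226], [-91, 226], [-90, 224], [-90, 225], [-89, 225], [-88, 225], [-88, 226], [-87, 31], [-87, 226], [-87, 226], [-86, 226], [-86, 226], [-85, 226], [-84, 225]]
25 [[-102, 64], [-99, 66], [-93, 217], [-93, 220], [-93, 221], [-92, 219], [-92, 218], [-92, 222], [-92, 212], [-92, 224], [-92, 220], [-92, 216], [-92, 222], [-92, 210], [-92, 207], [-92, 225], [-92, 225], [-92, 226], [-91, 225], [-91, 225], [-91, 226], [-90, 225], [-89, 226], [-89, 226], [-88, 225], [-87, 225], [-87, 225], [-86, 226], [-85, 225], [-85, 226], [-84, 227]]
118 386 136 375
```

View pics/w8b.png

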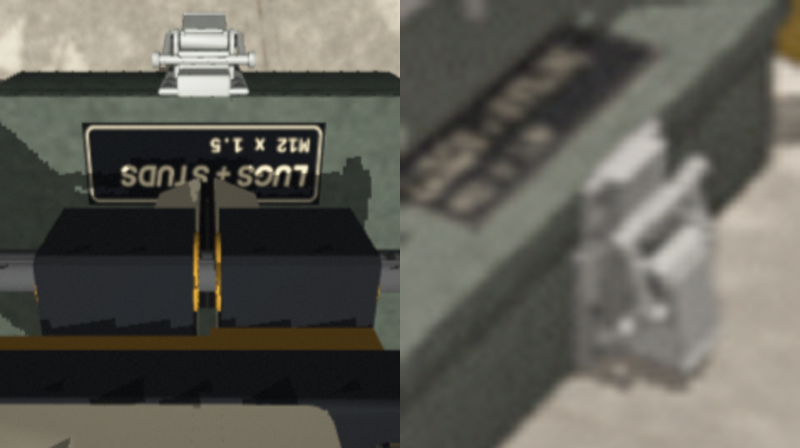

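The lever is nearly shut at a≈0.14, resting on the catch. The bar is in the hook and the lid is drawn down. I'll press lower on the lever, at about 17.5 mm height.

```bash
python3 -c "
from h import *
s=st();go(s,[-150,0,110],.2);go(s,[-150,0,25],.2);go(s,[-132,0,16],.2)"
```

```text
24.3 pos [0.5619 0.0512 0.1363] q [ 9.000e-04  7.570e-02  9.971e-01 -2.000e-04] F [-1.   0.1 -0.4] op 0.0005 g 0.0
xyz [ 0.461 -0.007  0.131] rot [-0.    -0.396  0.003]
xyz [ 0.462 -0.007  0.556] rot [-0.    -0.396  0.003]
xyz [ 0.372 -0.007  0.601] rot [-0.    -0.396  0.003]
```

Emit:
{"api": "servo_tool", "payload": {
  "xyz": [
    [0.2,-0.005,-0.05],
    [0.4,-0.007,0],
    [0.47,-0.007,0.1],
    [0.47,-0.007,0.3],
    [0.465,-0.007,0.5],
    [0.462,-0.007,0.57],
    [0.44,-0.007,0.598],
    [0.4,-0.007,0.6],
    [0.38,-0.007,0.601],
    [0.38,-0.007,0.601]
  ],
  "delta_rot": [
    [0,-0.1,0],
    [0,-0.3,0],
    [0,-0.396,0],
    [0,-0.396,0],
    [0,-0.396,0],
    [0,-0.396,0],
    [0,-0.396,0],
    [0,-0.396,0],
    [0,-0.396,0],
    [0,-0.396,0]
  ],
  "hand": [-1,-1,-1,-1,-1,-1,-1,-1,-1,-1]
}}

```text
clock: 25.55
position: [0.4896, 0.0606, 0.0171]
tool_rot: [0.101, 0.076, 0.992, -0.007]
wrist_force: [-1.1, 0.4, 0.1]
opening: 0.0006
grip_force: 0.0
```

```bash
python3 -c "
from h import *
s=st();print(loc(s),s['ft_torque']);go(s,[-127,0,15.7],.2);go(s,[-120,0,15.7],.2)"
```

```text
25.55 pos [0.4896 0.0606 0.0171] q [ 0.1009  0.0764  0.9919 -0.0074] F [-1.1  0.4  0.1] op 0.0006 g 0.0
[-130.6719997    -0.24326171   17.13873473] [0.05109522 0.26470494 0.01399865]
xyz [-0.017  0.001  0.011] rot [ 0.001  0.005 -0.002]
xyz [-0.051  0.001  0.018] rot [ 0.001  0.005 -0.002]
```

Emit:
{"api": "servo_tool", "payload": {
  "xyz": [
    [-0.01,0.001,0.009],
    [-0.02,0.001,0.012],
    [-0.03,0.001,0.014],
    [-0.04,0.001,0.016],
    [-0.05,0.001,0.017],
    [-0.05,0.001,0.017]
  ],
  "delta_rot": [
    [0,0,0],
    [0,0,0],
    [0,0,0],
    [0,0,0],
    [0,0,0],
    [0,0,0]
  ],
  "hand": [-1,-1,-1,-1,-1,-1]
}}

```text
clock: 26.3
position: [0.4973, 0.0596, 0.0144]
tool_rot: [0.099, 0.075, 0.992, -0.008]
wrist_force: [0.8, 0.3, 0.1]
opening: 0.0008
grip_force: 0.0
```

```bash
python3 -c "
from h import *
s=st();print(loc(s),s['ft_torque'])"
```

```text
26.3 pos [0.4973 0.0596 0.0144] q [ 0.0989  0.0755  0.9922 -0.0078] F [0.8 0.3 0.1] op 0.0008 g 0.0
[-1.22882670e+02 -8.79133605e-02  1.44482248e+01] [ 0.06181984  0.1912575  -0.02578672]
```

Zero force past the earlier contact point suggests it snapped home. I'll press lightly to confirm.

Emit:
{"api": "servo_tool", "payload": {
  "xyz": [
    [-0.006,0,-0.006],
    [-0.012,0,-0.008],
    [-0.018,0,-0.008],
    [-0.018,0,-0.008]
  ],
  "delta_rot": [
    [0,0,0],
    [0,0,0],
    [0,0,0],
    [0,0,0]
  ],
  "hand": [-1,-1,-1,-1]
}}

```text
clock: 26.8
position: [0.4981, 0.059, 0.0155]
tool_rot: [0.097, 0.075, 0.992, -0.008]
wrist_force: [-8.1, 3.5, -3.1]
opening: 0.0005
grip_force: 4.5
```

```bash
python3 -c "
from h import *
s=st();print(loc(s),s['ft_torque'])"
```

```text
26.8 pos [0.4981 0.059  0.0155] q [ 0.0968  0.0755  0.9924 -0.0083] F [-8.1  3.5 -3.1] op 0.0005 g 4.5
[-122.07077523   -0.488813     15.4875892 ] [0.74101966 2.29461857 0.04285918]
```

Emit:
{"api": "servo_tool", "payload": {
  "xyz": [
    [0.04,0,-0.01],
    [0.12,0,-0.05],
    [0.12,0,-0.3],
    [0.1,0,-0.55],
    [-0.2,0,-0.6],
    [-0.42,0,-0.6],
    [-0.47,0,-0.58],
    [-0.47,0,-0.58]
  ],
  "delta_rot": [
    [0,0,0],
    [0,0,0],
    [0,0,0],
    [0,0,0],
    [0,0.2,0],
    [0,0.4,0],
    [0,0.4,0],
    [0,0.4,0]
  ],
  "hand": [-1,-1,-1,-1,-1,-1,-1,-1]
}}

```text
clock: 27.8
position: [0.5696, 0.0483, 0.1492]
tool_rot: [0.0, 0.077, 0.997, -0.0]
wrist_force: [-0.8, 0.0, -0.4]
opening: 0.0006
grip_force: 0.0
```

```bash
python3 -c "
from h import *
s=st();print(loc(s))
c=shot('wrist','w9');d=shot('side','d9');e=shot('scene','s9')
o,B=box();q=B.inv().apply((cloud(c).reshape(-1,3)-o)).reshape(384,512,3)*1000
for y in (-8,0,8,25):
  k=q[abs(q[...,1]-y)<.7];k=k[(k[:,0]>-150)&(k[:,0]<-92)&(k[:,2]>5)&(k[:,2]<90)];k=k[np.argsort(k[:,2])];print(y,k[:,::2].round(0).astype(int).tolist())
for k in (d,e):
  p=B.inv().apply(cloud(k).reshape(-1,3)-o)*1000
  m=(abs(p[:,1])>60)&(abs(p[:,1])<110)&(p[:,0]>-75)&(p[:,0]<60)&(p[:,2]>70)&(p[:,2]<90);print('lid',np.polyfit(p[m][:,0],p[m][:,2],1))
cv2.imwrite('pics/w9b.png',np.hstack([cv2.resize(c['pixels'][118:218,200:310],(400,364),interpolation=2),cv2.resize(d['pixels'][190:260,240:317],(400,364),interpolation=2)])[:,:,::-1])
"
```

```text
27.8 pos [0.5696 0.0483 0.1492] q [ 3.000e-04  7.660e-02  9.971e-01 -2.000e-04] F [-0.8  0.  -0.4] op 0.0006 g 0.0
[-49.69637767  -0.19120814 149.21839727]
-8 [[-116, 10], [-115, 11], [-116, 12], [-114, 12], [-113, 12], [-114, 12], [-112, 12], [-115, 13], [-113, 13], [-112, 14], [-112, 24], [-112, 37], [-112, 38], [-112, 45], [-111, 45], [-112, 45], [-111, 46], [-110, 47], [-110, 48], [-103, 48], [-107, 49], [-109, 49], [-107, 49], [-109, 49], [-105, 49], [-104, 49], [-103, 50], [-108, 50], [-108, 50], [-105, 50], [-107, 50], [-106, 50], [-104, 51], [-107, 51], [-106, 51], [-95, 62], [-95, 62], [-103, 62], [-94, 63], [-99, 64], [-97, 64], [-98, 65], [-99, 65], [-100, 66], [-101, 66], [-103, 67], [-102, 67], [-103, 67], [-102, 67], [-94, 68], [-102, 68], [-94, 69], [-94, 74], [-94, 74], [-94, 78], [-94, 78], [-93, 78], [-93, 79], [-92, 79], [-92, 79]]
0 [[-116, 8], [-115, 11], [-114, 12], [-112, 12], [-113, 13], [-112, 24], [-112, 36], [-112, 45], [-111, 46], [-110, 48], [-109, 49], [-103, 50], [-105, 50], [-108, 50], [-107, 50], [-106, 50], [-104, 51], [-108, 51], [-95, 61], [-95, 62
[... 380 characters left out ...]
110, 48], [-110, 48], [-108, 48], [-104, 49], [-103, 49], [-108, 49], [-107, 50], [-105, 50], [-108, 50], [-104, 50], [-109, 50], [-106, 50], [-108, 50], [-103, 50], [-105, 50], [-107, 51], [-106, 51], [-94, 61], [-95, 61], [-103, 62], [-94, 63], [-99, 64], [-98, 64], [-97, 65], [-98, 65], [-101, 65], [-100, 65], [-103, 65], [-102, 67], [-94, 69], [-94, 73], [-94, 74], [-94, 78], [-94, 78], [-92, 78], [-92, 78], [-93, 79], [-93, 80]]
25 [[-101, 64], [-95, 64], [-102, 64], [-99, 65], [-102, 65], [-100, 66], [-99, 66], [-99, 66], [-96, 66], [-100, 66], [-97, 66], [-101, 66], [-97, 66], [-101, 66], [-98, 67], [-98, 67]]
lid [-9.91618587e-03  7.96513878e+01]
lid [-8.16552702e-03  7.74493283e+01]
```

View pics/w9b.png

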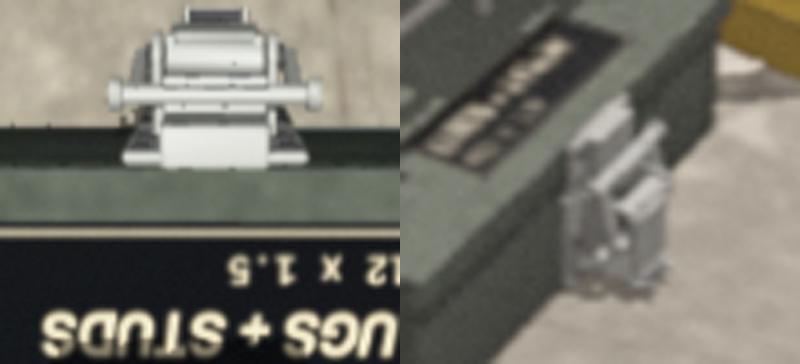

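The lever's face is vertical at x -112 (angle 0), behind the catch roller at (-116 to -113, z≈12). The bar is in the hook and the lid is drawn down. The robot is clear, so I'm handing in.

```bash
python3 -c "
from station import ctrl
print(ctrl.finish_job())"
```

```text
the job is handed in; nothing more can be done
None
```

The lid is shut on its seal, the loop is hooked over the keeper, and the lever has snapped home behind its catch. I handed the job in at about 28 s; the highest lever or loop reading was about 21 N, though forces were only read at the end of each move.

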